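# Load sensor cartridges into a tilted rail magazine

## Robot

A 6-joint arm with a two-finger parallel gripper is mounted at the origin on a cart in front of the work surface, level with it; the furniture and walls round the work are solid. World frame = base frame: x ahead of the robot, y to its left, z up, the work surface at z = 0. Lengths are in mm, angles in rad, forces in N, time in s.
With the tool pointing down it reaches from about 350 to 800 mm from the base axis. Payload 7.3 kg.
Tool frame: the origin (TCP) lies between the finger pads; the fingertips stand 19 mm ahead of it and the grasp point (between the pads) is the TCP (robot.finger_overhang is the distance from the TCP to the fingertips, in mm); z points along the fingers, y is the direction in which the jaws open and shut (so a half turn about z gives the same grasp; the last joint's range is limited). The gripper opens to 85 mm and grips with 20 to 120 N. Pads are 22 mm wide; open, the fingers measure 114 mm over their backs; the gripper's body (76 mm by 85 mm) begins 54 mm behind the grasp point. The pads swing forward as they close: fully open they stand 13 mm farther back than shut.
Start: joints at [1.157, 0.342, 1.524, -0, 1.275, -0.146], TCP at [138.904, 506.309, 250.322] pointing down, gripper open.
Joint ranges: [-2.53, 2.53], [-0.77, 2.02], [0.04, 2.7], [-1, 4.14], [0.28, 2.66], [-3.11, 3.11]. Speed limits (rad/s): [2.57, 2.57, 3.14, 3.14, 3.14, 3.14].

## Interface

Orientations are given as a unit quaternion [x, y, z, w].
In Python, from station import robot gives the robot as it stands.
- The arm moves only by the tool servo_tool, never from a script. Its argument "commands" is text: rows parted by semicolons, each of 5 numbers parted by spaces: the shift along the tool's x, y, z in cm, then the turn about the tool's z in degrees, then the gripper command: -1 is fully open, 1 is shut, values between are in proportion. In form: dx dy dz yaw hand; .... A call has 1 to 5 rows; each row shifts and turns the commanded pose from where the row before left it, along the tool's axes as they then stand; what a row does not reach is not made up. A row lasts 1/12 s, in which the tool goes at most 41.7 mm and 7.16 degrees, less where a joint would pass 70% of its speed; a pose out of reach is approached as far as the arm can. A call with a gripper value outside its range is refused whole. The fingers move at their own pace and stop on an object; the grip force is fixed at half the most. Time passes only in rows, so rows that do not move let the fingers close. It gives the time, the measured TCP pose, the force and the opening at its end, in the units of the state.
- robot.get_state(): the state, without advancing time (a new reading comes with each control period).
- robot.grab_frame(name): name is "scene" or "top"; returns (picture, depth): 400x640x3 uint8, blue, green, red; 400x640 float32, mm along the optical axis (not along the pixel's ray), 0 where there is no reading.
- robot.calibration(name): a dict with "intrinsics" (3x3 intrinsics, pixels), "k1" (the pictures are not rectified: a ray, as slopes to the right and down, at radius r is drawn at 1 + k1 r^2 times it, then the intrinsics apply), "world_from_camera" (4x4, takes a point from camera to world coordinates). Camera axes: x right, y down, z forward; pixel columns grow to the right and rows downward; lengths in mm; the calibration is good to about 2 mm. A picture is of the moment at which its call begins. calibration takes no time and is no camera call.
- robot.hand_in(): hands the job in, once; it reports no verdict.
Trained networks look in the newest picture that a camera, given by its name, has taken for a name from the list of things; names that differ only in an ending like _2 or _b are one class to them, and where a whole thing is asked for, a point or a joint stands for the part that bears it (a point fixed in the world has none). Each returns a list of dicts, best first, with "p" (0 to 1); they miss things now and then, are a little off and sometimes report something else, mostly with a low value. They report only what shows in the picture. A call takes as long as a camera call. They do not tell look-alikes from the thing itself.
- robot.regions_of(camera, label): "mask" (400x640 bool, what is visible of it) and "position" ([column, row] as shares, 0 to 1, of the picture: columns of its width, rows of its height, amid what is visible of it).
- robot.pinpoint(camera, label): "position" ([column, row] as shares, 0 to 1, of the picture: columns of its width, rows of its height: a listed point, or the origin of a listed thing).
The state is a dict: "t": time; "qpos": joint angles; "dq": joint speeds; "tau": joint torques, N m; "position": TCP position; "ee_rot": TCP orientation; "wrist_force": force on the tool from outside, world axes, zero at the start; "wrist_torque": the same for the moment, N m; "gripper_width": finger opening in mm.
Only numpy, scipy, OpenCV 4.12 (cv2) and the standard library are available. Lean on these libraries where they do the work, as an engineer would, in place of code of your own. Each camera call takes 0.05 s, during which the arm holds its last target.

## Task

Load both sensor cartridges into the tilted rail magazine: slide each one in from the open loading end at the top, both facing the same way with the narrow black nose pointing down the slope and the grip fin up through the slot. Push them fully home, so that one sits against the end stop and the other close up behind it, and leave the beaker and the timer where they stand.

Things in the scene. Friction and masses are not known exactly. Their poses are not given: they have to be found in the camera images.
- rail: Fixed aluminium rail tube on a stand, sloping 30 degrees, low end towards the robot. Origin: channel floor, mid-width, at the inner face of the end stop at the low end. Axes: x up the slope, y across, z square to the floor. Channel 33 mm wide; from x = 0 to 118 mm two lips overhang it, undersides 16 and tops 20 mm above the floor, leaving a 16 mm slot along the middle for the fins.
- rail_mouth (a point): Mouth of the tube: channel floor, mid-width, at the upper end of the lips, x = 118 mm in the rail's frame; axes as the rail's. The lips' ends are bent up as a lead-in 9 mm further up the slope, top 24 mm above the floor. A cartridge let go on the slope may stick or may slip down by itself, so guide it home.
- rail_apron (a point): Open loading apron above the mouth: floor, mid-width, x = 159 mm in the rail's frame; axes as the rail's. It runs from x = 118 to 195 mm with the same floor, no lips, and 14 mm high side walls that flare from 33 mm apart at the mouth to 45 mm at the open upper end. A whole cartridge can be laid here, nose tip at x = 130 mm, then slid down into the tube.
- cartridge_a_mid (a point): First flat grey sensor cartridge, 58 mm long, 30 wide, about 60 g; lies fin up, yaw varies. Fin on top to grip: lengthwise, 26 mm long, 10 thick, from 14 to 48 mm above the underside. Point: fin's centre in plan, 24 mm above the underside (half-way up). Axes: x nose to tail, y across the fin, z up. Nose tip 33 mm along -x, tail face 25 mm along +x.
- cartridge_a_nose (a point): Nose tip of the first cartridge, mid-width, 7 mm above its underside; axes as the cartridge's. The black nose is 18 mm wide, 10 high, 11 long, with three brass strips on top; then come 7 mm of 25 mm width, then the 30 mm wide, 14 mm high body, 40 mm long.
- cartridge_a_tail (a point): Centre of the square tail face of the first cartridge (30 mm wide, 14 mm high), 7 mm above its underside; axes as the cartridge's.
- cartridge_b_mid (a point): Second, identical (either may go first): flat grey sensor cartridge, 58 mm long, 30 wide, about 60 g; lies fin up, yaw varies. Fin on top to grip: lengthwise, 26 mm long, 10 thick, from 14 to 48 mm above the underside. Point: fin's centre in plan, 24 mm above the underside (half-way up). Axes: x nose to tail, y across the fin, z up. Nose tip 33 mm along -x, tail face 25 mm along +x.
- cartridge_b_nose (a point): Nose tip of the second cartridge, mid-width, 7 mm above its underside; axes as the cartridge's. The black nose is 18 mm wide, 10 high, 11 long, with three brass strips on top; then come 7 mm of 25 mm width, then the 30 mm wide, 14 mm high body, 40 mm long.
- cartridge_b_tail (a point): Centre of the square tail face of the second cartridge (30 mm wide, 14 mm high), 7 mm above its underside; axes as the cartridge's.
- beaker_mid (a point): Small clear glass beaker, 48x54 mm, 58 mm high, a bystander; the point is on its axis half-way up.
- timer_mid (a point): White bench timer lying flat, 60x68x18 mm, a bystander; the point is its centre.
There are look-alikes about, which are no part of the job. Leave any orange or turquoise look-alike of the part that bears cartridge_b_mid alone.

How it is judged (in metres and radians):
On the way:
1. one cartridge lies in the rail, nose down the slope, against the end stop (((x of cartridge_a_nose in the frame of rail between -0.004 and 0.006 m and x of cartridge_a_tail in the frame of rail above 0.046 m and y of cartridge_a_nose in the frame of rail between -0.004 and 0.004 m and z of cartridge_a_nose in the frame of rail between 0.002 and 0.013 m and y of cartridge_a_tail in the frame of rail between -0.004 and 0.004 m and z of cartridge_a_tail in the frame of rail between 0.002 and 0.013 m) or (x of cartridge_b_nose in the frame of rail between -0.004 and 0.006 m and x of cartridge_b_tail in the frame of rail above 0.046 m and y of cartridge_b_nose in the frame of rail between -0.004 and 0.004 m and z of cartridge_b_nose in the frame of rail between 0.002 and 0.013 m and y of cartridge_b_tail in the frame of rail between -0.004 and 0.004 m and z of cartridge_b_tail in the frame of rail between 0.002 and 0.013 m))), for 0.2 s.
At the end, for the whole second after the job is handed in: Both cartridges lie in the rail, fin up, nose down the slope: one nose tip within 6 mm of the end stop, the other 53 to 68 mm up the rail from it (touching: 58); noses and tails within 4 mm of the rail's centre line and 2 to 13 mm above its floor. Bystanders not moved over 25 mm (((x of cartridge_a_nose in the frame of rail between -0.004 and 0.006 m and x of cartridge_a_tail in the frame of rail above 0.046 m and y of cartridge_a_nose in the frame of rail between -0.004 and 0.004 m and z of cartridge_a_nose in the frame of rail between 0.002 and 0.013 m and y of cartridge_a_tail in the frame of rail between -0.004 and 0.004 m and z of cartridge_a_tail in the frame of rail between 0.002 and 0.013 m and x of cartridge_b_nose in the frame of rail between 0.053 and 0.068 m and x of cartridge_b_tail in the frame of rail above 0.103 m and y of cartridge_b_nose in the frame of rail between -0.004 and 0.004 m and z of cartridge_b_nose in the frame of rail between 0.002 and 0.013 m and y of cartridge_b_tail in the frame of rail between -0.004 and 0.004 m and z of cartridge_b_tail in the frame of rail between 0.002 and 0.013 m) or (x of cartridge_b_nose in the frame of rail between -0.004 and 0.006 m and x of cartridge_b_tail in the frame of rail above 0.046 m and y of cartridge_b_nose in the frame of rail between -0.004 and 0.004 m and z of cartridge_b_nose in the frame of rail between 0.002 and 0.013 m and y of cartridge_b_tail in the frame of rail between -0.004 and 0.004 m and z of cartridge_b_tail in the frame of rail between 0.002 and 0.013 m and x of cartridge_a_nose in the frame of rail between 0.053 and 0.068 m and x of cartridge_a_tail in the frame of rail above 0.103 m and y of cartridge_a_nose in the frame of rail between -0.004 and 0.004 m and z of cartridge_a_nose in the frame of rail between 0.002 and 0.013 m and y of cartridge_a_tail in the frame of rail between -0.004 and 0.004 m and z of cartridge_a_tail in the frame of rail between 0.002 and 0.013 m))).
It fails at once if the beaker is moved more than 25 mm (distance of beaker_mid from where it was at the start of the episode above 0.025 m).
It fails at once if the timer is moved more than 25 mm (distance of timer_mid from where it was at the start of the episode above 0.025 m).
It also fails if it takes over 61 s, if anything falls off the work surface, if the arm or the gripper's body presses on something with over 40 N, if the wrist force passes 120 N, or if a joint passes its speed limit or range.

## Working session

There is one attempt and no reset: what is moved stays moved. The work goes in short steps, Python scripts to look and compute and a tool call to move; the robot and the scene stay as the last step left them, time stands still between calls to the robot, and variables do not carry over. Pictures are saved under pics/ and viewed, and the job is handed in when it is done.

Besides the shell and the picture viewer there is one more tool, called after ">>>" in YAML: its name, and indented under it one key for each argument. servo_tool: Moves the arm, as the interface text tells. Its arguments: {"type":"object","properties":{"commands":{"type":"string"}},"required":["commands"]}

```bash
ls; mkdir -p pics
python3 - <<'E'
from station import robot
import cv2
s=robot.get_state(); print(s)
for c in ("scene","top"):
    p,d=robot.grab_frame(c); cv2.imwrite(f"pics/{c}0.png",p)
    k=robot.calibration(c); print(c,k)
    for l in ["rail","rail_mouth","rail_apron","cartridge_a_mid","cartridge_a_nose","cartridge_a_tail","beaker_mid","timer_mid"]:
        r=robot.pinpoint(c,l)
        print(l,[(round(x['p'],2),[round(x['position'][0]*640),round(x['position'][1]*400)]) for x in r])
print(robot.get_state()['t'])
E
```

```text
pics
{'t': 0.0, 'qpos': array([ 1.15701768e+00,  3.42740350e-01,  1.52502689e+00, -3.37441101e-05,
        1.27538823e+00, -1.46018087e-01]), 'dq': array([-0.00045264,  0.00076343,  0.00027748, -0.00100982,  0.00042066,
        0.0006626 ]), 'tau': array([ 8.87500028e-05, -4.33702505e+01, -2.45998281e+01, -1.87745791e-04,
        8.23787152e-03,  1.13512741e-06]), 'position': array([138.74559978, 505.94696601, 249.61333825]), 'ee_rot': array([ 1.33475775e-01,  9.91051768e-01, -7.55455781e-04, -2.00360642e-04]), 'wrist_force': array([-0.58220313, -0.3995112 , -0.23543869]), 'wrist_torque': array([-0.0346803 , -0.00836199, -0.02839411]), 'gripper_width': 85.69194595867963}
scene {'intrinsics': array([[403.3925025 ,   0.        , 319.40856494],
       [  0.        , 403.3925025 , 201.05951168],
       [  0.        ,   0.        ,   1.        ]]), 'k1': -0.08855598662981194, 'world_from_camera': array([[-9.00653597e-01, -3.14383404e-01,  2.99976956e-01,
         3.35365650e+02],
       [-4.34206984e-01,  6.78049269e-01, -5.93054368e-01,
         7.21015810e+02],
       [-1.69527046e-02, 
[... 726 characters left out ...]
.95636075e-03, -9.96073898e-01,  8.85040250e-02,
         5.05902693e+02],
       [-9.99960235e-01,  1.17857040e-03, -8.83959513e-03,
         2.11592691e+02],
       [ 8.70058176e-03, -8.85177991e-02, -9.96036595e-01,
         9.57135648e+02],
       [ 0.00000000e+00,  0.00000000e+00,  0.00000000e+00,
         1.00000000e+00]])}
rail [(0.84, [393, 230])]
rail_mouth [(0.75, [411, 176]), (0.46, [280, 195]), (0.27, [204, 151])]
rail_apron [(0.67, [208, 151]), (0.58, [415, 153])]
cartridge_a_mid [(0.59, [281, 196])]
cartridge_a_nose [(0.86, [268, 188]), (0.4, [277, 265])]
cartridge_a_tail [(0.73, [288, 201])]
beaker_mid [(0.86, [205, 152])]
timer_mid [(0.79, [275, 128]), (0.42, [411, 175])]
0.9
```

View pics/scene0.png

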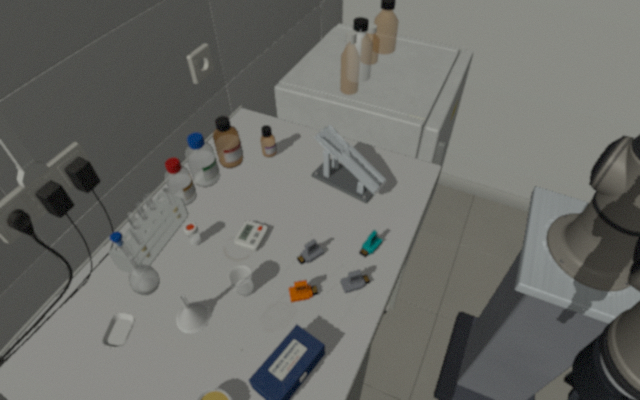

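View pics/top0.png

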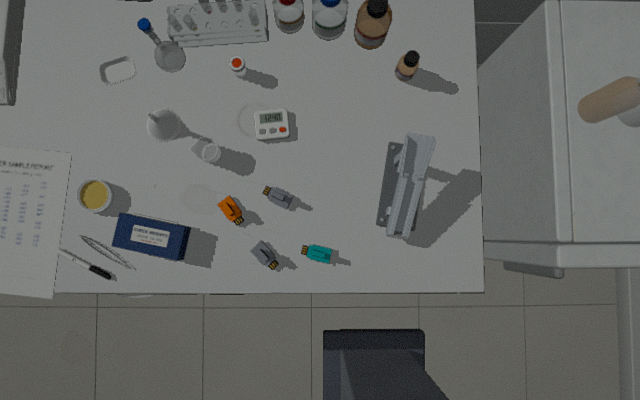

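Run:
```python
import cv2
a=cv2.imread("pics/top0.png")[110:310,180:440]; cv2.imwrite("pics/top0z.png",cv2.resize(a,None,fx=3,fy=3,interpolation=cv2.INTER_CUBIC)[:600,:780])
a=cv2.imread("pics/scene0.png")[110:310,190:450]; cv2.imwrite("pics/scene0z.png",cv2.resize(a,None,fx=3,fy=3,interpolation=cv2.INTER_CUBIC)[:600,:780])
```

```text
(no output)
```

View pics/top0z.png

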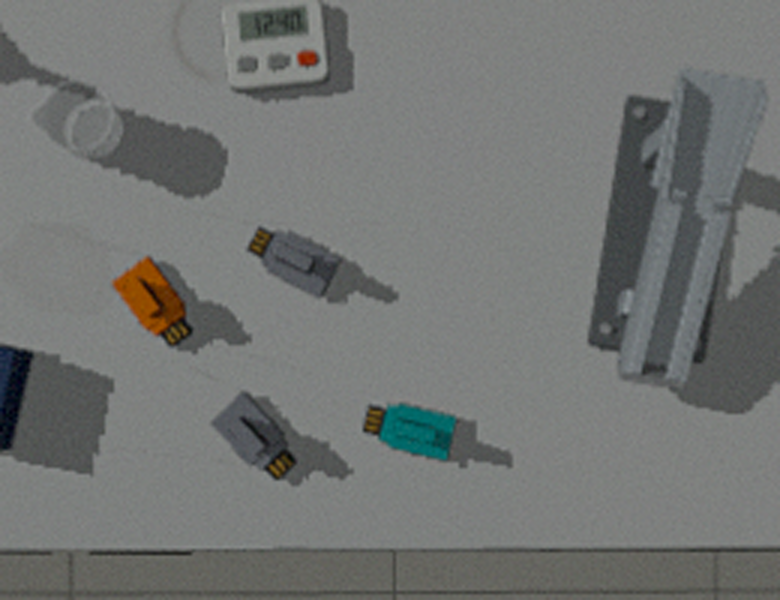

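View pics/scene0z.png

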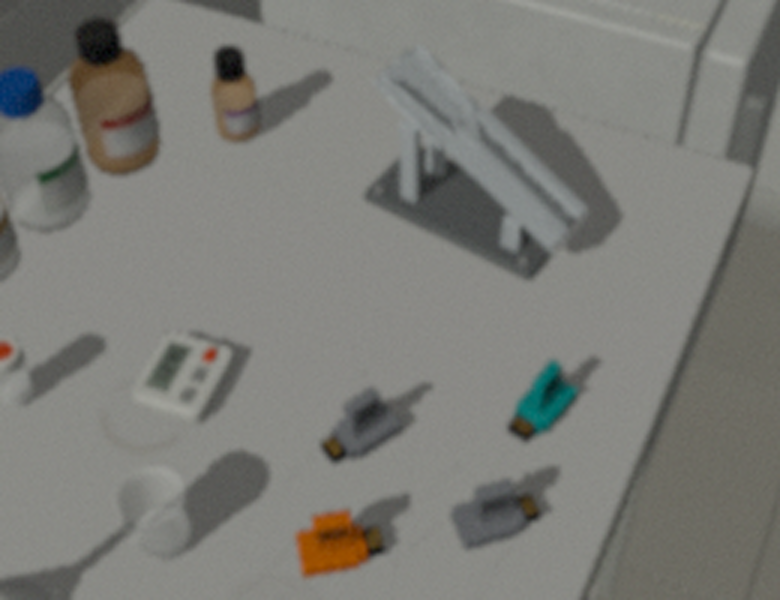

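```bash
cat > h.py <<'E'
import numpy as np, cv2
from station import robot
def cal(c):
    k=robot.calibration(c); return np.array(k['intrinsics']),k['k1'],np.array(k['world_from_camera'])
def cvdist(k1): return np.array([k1,0,0,0,0.])
def cloud(c,d):
    K,k1,T=cal(c); h,w=d.shape
    u,v=np.meshgrid(np.arange(w),np.arange(h))
    n=cv2.undistortPoints(np.stack([u,v],-1).reshape(-1,1,2).astype(np.float64),K,cvdist(k1)).reshape(h,w,2)
    P=np.dstack([n[...,0]*d,n[...,1]*d,d])
    W=P@T[:3,:3].T+T[:3,3]; W[d<=0]=np.nan
    return W
def proj(c,X):
    K,k1,T=cal(c); R=T[:3,:3].T; t=-R@T[:3,3]
    return cv2.projectPoints(np.asarray(X,float).reshape(-1,1,3),cv2.Rodrigues(R)[0],t,K,cvdist(k1))[0].reshape(-1,2)
def ray(c,u,v):
    K,k1,T=cal(c); n=cv2.undistortPoints(np.array([[[u,v]]],float),K,cvdist(k1)).reshape(2)
    return T[:3,3],T[:3,:3]@np.array([n[0],n[1],1.])
def atz(c,u,v,z):
    o,d=ray(c,u,v); return o+d*(z-o[2])/d[2]
E
python3 - <<'E'
from h import *
D={}
for c in ("top","scene"):
    p,d=robot.grab_frame(c); W=cloud(c,d); D[c+'p']=p; D[c+'d']=d; D[c+'W']=W
    for l in ["rail","cartridge_a_mid"]:
        for i,r in enumerate(robot.regions_of(c,l)):
            m=r['mask']; D[f'{c}_{l}_{i}']=m
            w=W[m]; w=w[np.isfinite(w[:,0])]
            print(c,l,i,round(r['p'],2),np.round(np.array(r['position'])*[640,400]),m.sum(),np.nanmedian(w,0).round(1),w.min(0).round(),w.max(0).round())
np.savez("d0.npz",**D)
Wt=D['topW']; print("table z",np.nanmedian(Wt[270:285,300:400,2]), np.nanmedian(D['sceneW'][310:330,300:320,2]))
for u,v in [(281,196),(265,254),(268,188)]: print(Wt[v,u])
E
```

```text
top rail 0 0.68 [408. 181.] 2783 [603.3  36.3  93.4] [499. -20.  -2.] [713.  72. 140.]
top cartridge_a_mid 0 0.87 [279. 195.] 391 [581.6 278.3  14.8] [560. 251.  -2.] [602. 309.  52.]
top cartridge_a_mid 1 0.67 [268. 254.] 410 [469.4 305.1  14.8] [441. 282.  -4.] [495. 333.  52.]
scene rail 0 0.66 [351. 158.] 1615 [590.1  37.9  86.6] [ 499. -281. -137.] [753.  75. 137.]
scene cartridge_a_mid 0 0.67 [308. 249.] 319 [581.  289.6  15. ] [561. 261.  -0.] [606. 313.  49.]
scene cartridge_a_mid 1 0.6 [238. 281.] 597 [674.4 414.8  36.5] [648. 384.   2.] [695. 446.  62.]
table z 0.43755078510673684 0.15892570695336872
[580.54795971 272.54124793  49.41857094]
[471.06478818 302.80112357  42.51176888]
[599.44989994 300.76000057  12.76468432]
```

Run:
```python
from h import *
from scipy.optimize import minimize
D=np.load("d0.npz")
def R(th,sl=np.pi/6):
    x=np.array([np.cos(sl)*np.cos(th),np.cos(sl)*np.sin(th),np.sin(sl)])
    y=np.array([-np.sin(th),np.cos(th),0]); return np.stack([x,y,np.cross(x,y)])
P=D['topW'][D['top_rail_0']]; P=P[np.isfinite(P[:,0])]
P=P[P[:,2]>20]
print(len(P))
# yaw by sharpness of height histogram & y histogram
best=[]
for th in np.radians(np.arange(-25,10,0.5)):
    Q=P@R(th).T
    hz,_=np.histogram(Q[:,2],np.arange(Q[:,2].min(),Q[:,2].max(),1.))
    hy,_=np.histogram(Q[:,1],np.arange(Q[:,1].min(),Q[:,1].max(),1.))
    best.append((np.degrees(th),(hz**2.).sum()/1e3,(hy**2.).sum()/1e3))
b=np.array(best); print(b[b[:,1].argmax()],b[b[:,2].argmax()])
th=np.radians(b[b[:,1].argmax(),0])
Q=P@R(th).T
hz,e=np.histogram(Q[:,2],np.arange(np.floor(Q[:,2].min()),Q[:,2].max(),1.))
for a,n in zip(e,hz):
    if n>20: print(a,n,end='; ')
```

```text
2763
[ -9.    603.134 169.762] [-10.    593.254 173.604]
-228.0 41; -227.0 137; -226.0 333; -225.0 398; -224.0 332; -223.0 147; -222.0 72; -221.0 25; -219.0 21; -214.0 27; -213.0 35; -212.0 42; -211.0 54; -210.0 59; -209.0 24; -208.0 37; -207.0 104; -206.0 222; -205.0 217; -204.0 210; -203.0 90; -202.0 31;
```

Run:
```python
from h import *
D=np.load("d0.npz")
def R(th,sl=np.pi/6):
    x=np.array([np.cos(sl)*np.cos(th),np.cos(sl)*np.sin(th),np.sin(sl)])
    y=np.array([-np.sin(th),np.cos(th),0]); return np.stack([x,y,np.cross(x,y)])
for c in("top","scene"):
    P=D[c+'W'][D[c+'_rail_0']]; P=P[np.isfinite(P[:,0])]; P=P[(P[:,2]>20)&(P[:,1]>-40)]
    th=np.radians(-9.5); Q=P@R(th).T-[0,0,-224.5]
    L=Q[(abs(Q[:,2]-20)<4)]; F=Q[abs(Q[:,2])<4]
    print(c,"xrange",np.percentile(Q[:,0],[0,.5,1,99,99.5,100]).round(1), "lips x",np.percentile(L[:,0],[0,1,2,98,99,100]).round(1),"floor",np.percentile(F[:,0],[0,1,2,98,99,100]).round(1))
    for x0 in range(470,700,12):
        l=np.sort(L[(L[:,0]>=x0)&(L[:,0]<x0+12),1]); f=np.sort(F[(F[:,0]>=x0)&(F[:,0]<x0+12),1])
        g=''
        if len(l)>5:
            dl=np.diff(l); i=dl.argmax(); g=np.round([l[0],l[i],l[i+1],l[-1]],1)
        print(x0,len(l),g,len(f),np.round([f[0],f[-1]],1) if len(f) else '')
```

```text
top xrange [443.  444.4 445.9 642.5 643.5 644.8] lips x [443.  444.1 445.1 576.  613.5 641.5] floor [444.7 450.2 454.5 642.4 643.5 644.8]
470 75 [114.6 127.  142.9 155.5] 49 [123.5 155.3]
482 85 [114.2 127.  142.9 155.8] 50 [122.9 155.6]
494 84 [114.  126.6 143.3 155.9] 54 [123.4 155.4]
506 80 [114.9 126.7 143.  155.2] 49 [123.3 155.6]
518 85 [114.7 126.8 142.7 155.2] 56 [122.6 155.4]
530 82 [115.1 127.1 142.8 155.7] 52 [123.2 154.8]
542 92 [114.  127.1 142.5 155.3] 59 [123.  155.5]
554 85 [113.6 126.5 142.9 155.5] 59 [122.1 155.1]
566 50 [114.2 126.5 142.6 154.6] 120 [108.1 160.4]
578 3  136 [108.5 160. ]
590 1  138 [114.6 160.4]
602 3  144 [113.2 160.2]
614 5  157 [112.3 160. ]
626 4  160 [111.8 160.3]
638 1  98 [109.9 160.2]
650 0  0 
662 0  0 
674 0  0 
686 0  0 
698 0  0 
scene xrange [441.7 442.8 443.8 639.6 640.7 641.9] lips x [441.7 442.7 443.9 572.  573.7 604.7] floor [442.2 447.3 450.1 640.1 640.9 641.9]
470 50 [114.3 129.7 143.3 157.9] 23 [116.4 158. ]
482 50 [115.9 128.7 143.  157.4] 29 [118.2 158.2]
494 47 [114.5 130.2 144.6 156.9] 24 [119.1 158.4]
506 46 [115.8 130.2 142.7 157.6] 25 [118.3 157.7]
518 48 [117.6 128.5 142.4 157.5] 29 [117.8 158. ]
530 51 [113.3 129.2 145.4 158.6] 26 [118.6 157.5]
542 46 [114.7 129.9 144.5 158.1] 26 [117.2 157.2]
554 47 [115.3 128.9 145.7 156.9] 24 [117.8 157.5]
566 22 [118.  128.2 143.8 156.2] 39 [118.3 161. ]
578 2  55 [116.4 161.3]
590 2  59 [115.2 161.1]
602 1  57 [112.8 162.9]
614 0  60 [112.  161.7]
626 0  65 [110.5 163. ]
638 0  25 [110.1 158.4]
650 0  0 
662 0  0 
674 0  0 
686 0  0 
698 0  0
```

```bash
cat >> h.py <<'E'
def Rr(th=np.radians(-9.6),sl=np.pi/6):
    x=np.array([np.cos(sl)*np.cos(th),np.cos(sl)*np.sin(th),np.sin(sl)])
    y=np.array([-np.sin(th),np.cos(th),0]); return np.stack([x,y,np.cross(x,y)])
OFF=np.array([449.,135.3,-224.5])
def r2w(p): return (np.asarray(p,float)+OFF)@Rr()
def w2r(P): return np.asarray(P,float)@Rr().T-OFF
E
python3 - <<'E'
from h import *
D=np.load("d0.npz")
for n,c0 in (("A",(581,279)),("B",(470,304))):
    for c in("top","scene"):
        W=D[c+'W'].reshape(-1,3); W=W[np.isfinite(W[:,0])]
        W=W[np.hypot(W[:,0]-c0[0],W[:,1]-c0[1])<42]
        F=W[(W[:,2]>38)]; B=W[(W[:,2]>8)&(W[:,2]<20)]
        ca=cv2.minAreaRect(F[:,:2].astype(np.float32)); cb=cv2.minAreaRect(B[:,:2].astype(np.float32))
        print(n,c,len(F),"fin",F.mean(0).round(1),np.round(ca[0],1),np.round(ca[1],1),round(ca[2],1),"body",len(B),np.round(cb[0],1),np.round(cb[1],1),round(cb[2],1))
for x in (0,118,159,195): print(x,r2w([x,0,0]).round(1), [proj(c,r2w([x,0,0])).round().tolist() for c in("top","scene")])
E
```

```text
A top 77 fin [582.5 279.4  47.9] [582.7 280. ] [25.9 10.1] 62.8 body 315 [585.1 283.2] [57.8 29.8] 60.6
A scene 72 fin [581.  282.7  45.7] [581.3 281.8] [26.1 10.3] 59.4 body 222 [584.  284.7] [58.6 30.4] 63.5
B top 80 fin [469.4 307.7  47.8] [469.8 308.5] [25.5 10. ] 44.1 body 325 [466.8 305. ] [58. 30.] 44.6
B scene 90 fin [468.4 310.6  46.8] [468.7 309.3] [26.4 10.9] 41.8 body 257 [465.5 306.5] [58.9 32. ] 40.7
0 [516.6  49.8  30.1] [[[397.0, 230.0]], [[377.0, 187.0]]]
118 [617.4  32.8  89.1] [[[411.0, 174.0]], [[342.0, 153.0]]]
159 [652.4  26.9 109.6] [[[416.0, 153.0]], [[330.0, 141.0]]]
195 [683.2  21.7 127.6] [[[421.0, 134.0]], [[320.0, 131.0]]]
```

```bash
cat > plan.py <<'E'
import sys
from h import *
def pose():
    s=robot.get_state(); q=s['ee_rot']
    from scipy.spatial.transform import Rotation as Ro
    M=Ro.from_quat(q).as_matrix(); xa=np.degrees(np.arctan2(M[1,0],M[0,0]))
    return s,np.array(s['position']),xa,M
def plan(target,xang,n,hand=None,maxshow=1):
    s,p,xa,M=pose(); dy=(xang-xa+180)%360-180
    step=(np.asarray(target)-p)/n; dya=dy/n; rows=[]
    for i in range(n):
        a=np.radians(xa+dya*i); X=np.array([np.cos(a),np.sin(a),0]); Y=np.array([np.sin(a),-np.cos(a),0]); Z=np.array([0,0,-1.])
        rows.append([step@X/10,step@Y/10,step@Z/10,-dya])
    print("at",p.round(1),"xang",round(xa,1),"w",round(s['gripper_width'],1),"t",round(s['t'],2),"|step|",np.linalg.norm(step).round(1),"yaw/row",round(-dya,2))
    for i in range(0,n,5): print("; ".join("%.2f %.2f %.2f %.1f"%tuple(r) for r in rows[i:i+5]))
if __name__=="__main__":
    a=[float(v) for v in sys.argv[1:]]
    plan(a[:3],a[3],int(a[4]))
E
python3 plan.py 469.2 308.9 110 223.5 11
```

```text
at [138.9 506.3 250.3] xang 164.7 w 85.7 t 1.2 |step| 37.2 yaw/row -5.35
-3.37 -0.94 1.28 -5.3; -3.27 -1.25 1.28 -5.3; -3.14 -1.55 1.28 -5.3; -2.98 -1.83 1.28 -5.3; -2.80 -2.10 1.28 -5.3
-2.59 -2.35 1.28 -5.3; -2.36 -2.58 1.28 -5.3; -2.11 -2.79 1.28 -5.3; -1.84 -2.98 1.28 -5.3; -1.55 -3.14 1.28 -5.3
-1.25 -3.27 1.28 -5.3
```

>>> servo_tool:
  commands: "-3.37 -0.94 1.28 -5.3 -0.05; -3.27 -1.25 1.28 -5.3 -0.05; -3.14 -1.55 1.28 -5.3 -0.05; -2.98 -1.83 1.28 -5.3 -0.05; -2.80 -2.10 1.28 -5.3 -0.05"

```text
t: 1.62
position: [290.1, 415.3, 185.9]
ee_rot: [-0.1, 0.995, 0.0, 0.0]
wrist_force: [0.0, 1.0, 0.3]
gripper_width: 44.7
```

>>> servo_tool:
  commands: "-2.59 -2.35 1.28 -5.3 -0.05; -2.36 -2.58 1.28 -5.3 -0.05; -2.11 -2.79 1.28 -5.3 -0.05; -1.84 -2.98 1.28 -5.3 -0.05; -1.55 -3.14 1.28 -5.3 -0.05"

```text
t: 2.03
position: [440.0, 324.5, 121.8]
ee_rot: [-0.325, 0.946, 0.0, 0.0]
wrist_force: [0.0, 1.2, -1.2]
gripper_width: 44.9
```

>>> servo_tool:
  commands: "-1.25 -3.27 1.28 -5.3 -0.05; 0 0 0 0 -0.05; 0 0 0 0 -0.05"

```text
t: 2.28
position: [469.4, 306.0, 108.5]
ee_rot: [-0.364, 0.931, 0.0, -0.001]
wrist_force: [-0.2, 0.3, -0.4]
gripper_width: 44.8
```

```bash
python3 plan.py 469.2 308.9 38 223.5 3
python3 - <<'E'
from h import *
p,d=robot.grab_frame("top"); cv2.imwrite("pics/top1.png",cv2.resize(p[170:310,190:390],None,fx=3.9,fy=3.9,interpolation=cv2.INTER_CUBIC))
E
```

```text
at [469.4 306.  108.5] xang -137.3 w 44.8 t 2.28 |step| 23.5 yaw/row -0.26
-0.06 0.07 2.35 -0.3; -0.06 0.07 2.35 -0.3; -0.06 0.07 2.35 -0.3
```

View pics/top1.png

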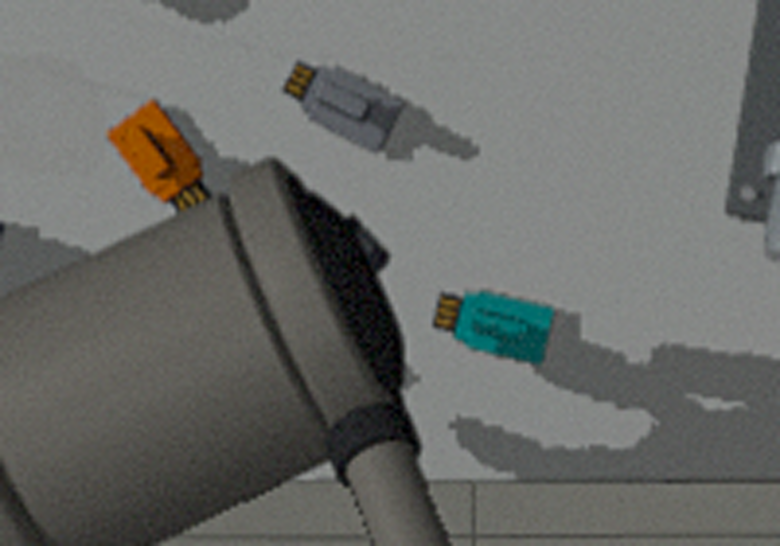

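>>> servo_tool:
  commands: "-0.06 0.07 2.35 -0.3 -0.05; -0.06 0.07 2.35 -0.3 -0.05; -0.06 0.07 2.30 -0.3 -0.05; 0 0 0 0 -0.05"

```text
t: 2.67
position: [464.9, 310.2, 36.4]
ee_rot: [-0.374, 0.927, -0.0, -0.003]
wrist_force: [-0.9, -1.0, -0.3]
gripper_width: 45.2
```

```bash
python3 plan.py 469.2 308.9 38 223.5 1
python3 - <<'E'
from h import *
p,d=robot.grab_frame("scene"); cv2.imwrite("pics/scene1.png",cv2.resize(p[220:340,250:450],None,fx=3.9,fy=3.9,interpolation=cv2.INTER_CUBIC))
E
```

```text
at [464.9 310.2  36.4] xang -136.1 w 45.2 t 2.67 |step| 4.7 yaw/row 0.42
-0.22 -0.39 -0.16 0.4
```

View pics/scene1.png

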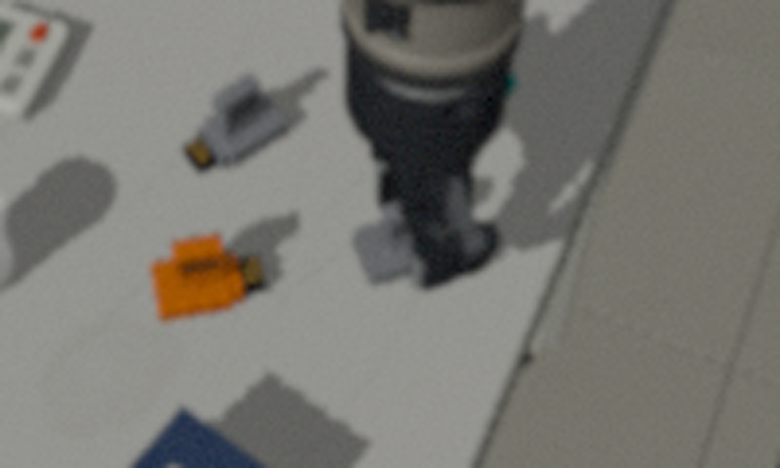

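>>> servo_tool:
  commands: "-0.22 -0.39 -0.16 0.4 -0.05; 0 0 0 0 -0.05"

```text
t: 2.88
position: [474.1, 309.8, 43.3]
ee_rot: [-0.37, 0.929, 0.0, 0.002]
wrist_force: [0.8, 0.7, -0.9]
gripper_width: 44.7
```

```bash
python3 plan.py 469.2 308.9 38 223.5 1; python3 -c "
from h import *
s=robot.get_state();print(s['qpos'],s['dq'],s['ee_rot'],s['wrist_force'])"
```

```text
at [474.1 309.8  43.3] xang -136.6 w 44.7 t 2.88 |step| 7.3 yaw/row -0.05
0.42 0.27 0.53 -0.1
[ 4.43487306e-01  6.52680505e-01  1.64580775e+00 -5.77834236e-05
  8.38917603e-01 -1.88553658e+00] [-0.00322794 -0.00512023  0.00854669  0.00288775 -0.01398442 -0.00531943] [-3.70114404e-01  9.28983824e-01  1.13177341e-04  2.09044537e-03] [ 0.78989194  0.68226044 -0.93099486]
```

>>> servo_tool:
  commands: "0 0 0 0 -0.05; 0 0 0 0 -0.05"

```text
t: 3.05
position: [473.3, 309.2, 42.5]
ee_rot: [-0.37, 0.929, 0.0, 0.001]
wrist_force: [-0.2, -0.9, 0.3]
gripper_width: 44.8
```

```bash
python3 plan.py 469.2 308.9 38 223.5 1
```

```text
at [473.3 309.2  42.5] xang -136.6 w 44.8 t 3.05 |step| 6.1 yaw/row -0.05
0.32 0.26 0.45 -0.1
```

>>> servo_tool:
  commands: "0.32 0.26 0.45 0 -0.05; 0 0 0 0 -0.05; 0 0 0 0 -0.05; 0 0 0 0 -0.05"

```text
t: 3.38
position: [468.4, 308.5, 36.6]
ee_rot: [-0.37, 0.929, 0.0, -0.0]
wrist_force: [-0.6, -0.9, -0.2]
gripper_width: 44.6
```

>>> servo_tool:
  commands: "0 0 0 0 1; 0 0 0 0 1; 0 0 0 0 1; 0 0 0 0 1"

```text
t: 3.72
position: [468.6, 308.6, 36.7]
ee_rot: [-0.37, 0.929, 0.0, 0.0]
wrist_force: [0.3, -0.4, -0.2]
gripper_width: 8.9
```

```bash
python3 plan.py 469.2 308.9 220 223.5 5
python3 - <<'E'
from h import *
p,d=robot.grab_frame("scene"); cv2.imwrite("pics/scene2.png",cv2.resize(p[220:340,250:450],None,fx=3.9,fy=3.9,interpolation=cv2.INTER_CUBIC))
E
```

```text
at [468.6 308.6  36.7] xang -136.5 w 8.9 t 3.72 |step| 36.7 yaw/row -0.01
-0.01 -0.00 -3.67 -0.0; -0.01 -0.00 -3.67 -0.0; -0.01 -0.00 -3.67 -0.0; -0.01 -0.00 -3.67 -0.0; -0.01 -0.00 -3.67 -0.0
```

View pics/scene2.png

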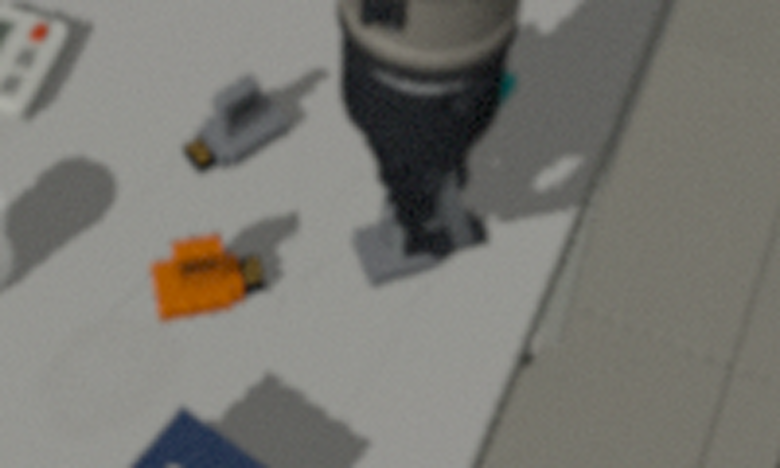

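>>> servo_tool:
  commands: "0 0 -3.7 0 1; 0 0 -3.7 0 1; 0 0 -3.7 0 1; 0 0 -3.7 0 1; 0 0 -3.7 0 1"

```text
t: 4.18
position: [468.1, 308.3, 223.4]
ee_rot: [-0.37, 0.929, 0.0, -0.0]
wrist_force: [1.0, 0.8, -0.7]
gripper_width: 8.6
```

```bash
cat > tgt.py <<'E'
from plan import *
u=np.array([np.cos(np.radians(-9.6)),np.sin(np.radians(-9.6)),0])
def tailT(x=188,g=36.7): return r2w([x,0,0])-25*u+[0,0,g]
E
python3 - <<'E'
from tgt import *
t=tailT(); print(t.round(1)); plan(t+[0,0,35],170.4,10)
E
```

```text
[652.5  26.9 160.8]
at [468.1 308.3 223.4] xang -136.5 w 8.6 t 4.18 |step| 33.8 yaw/row 5.31
0.60 -3.31 0.28 5.3; 0.29 -3.35 0.28 5.3; -0.02 -3.37 0.28 5.3; -0.33 -3.35 0.28 5.3; -0.64 -3.30 0.28 5.3
-0.94 -3.23 0.28 5.3; -1.24 -3.13 0.28 5.3; -1.52 -3.00 0.28 5.3; -1.79 -2.85 0.28 5.3; -2.05 -2.67 0.28 5.3
```

>>> servo_tool:
  commands: "0.60 -3.31 0.0 5.3 1; 0.29 -3.35 0.0 5.3 1; -0.02 -3.37 0.28 5.3 1; -0.33 -3.35 0.28 5.3 1; -0.64 -3.30 0.28 5.3 1"

```text
t: 4.6
position: [561.1, 166.4, 213.2]
ee_rot: [-0.145, 0.989, 0.0, 0.0]
wrist_force: [0.1, 1.5, -1.1]
gripper_width: 9.1
```

>>> servo_tool:
  commands: "-0.94 -3.23 0.28 5.3 1; -1.24 -3.13 0.28 5.3 1; -1.52 -3.00 0.28 5.3 1; -1.79 -2.85 0.28 5.3 1; -2.05 -2.67 0.28 5.3 1"

```text
t: 5.02
position: [653.3, 25.5, 198.8]
ee_rot: [0.086, 0.996, 0.0, -0.0]
wrist_force: [0.7, 0.6, -0.5]
gripper_width: 8.8
```

>>> servo_tool:
  commands: "0 0 0 0 1; 0 0 0 0 1; 0 0 0 0 1; 0 0 0 0 1"

```text
t: 5.35
position: [652.3, 28.2, 199.3]
ee_rot: [0.082, 0.997, 0.0, -0.0]
wrist_force: [-0.3, 0.5, 0.4]
gripper_width: 9.2
```

Run:
```python
from tgt import *
t=tailT(); plan(t+[0,0,8],170.4,4)
for c,(a,b,e,f) in (("scene",(60,220,260,460)),("top",(90,250,320,520))):
    p,d=robot.grab_frame(c); cv2.imwrite(f"pics/{c}3.png",cv2.resize(p[a:b,e:f],None,fx=3.7,fy=3.7,interpolation=cv2.INTER_CUBIC))
```

```text
at [652.3  28.2 199.3] xang 170.6 w 9.2 t 5.35 |step| 7.6 yaw/row 0.04
-0.01 -0.03 0.76 0.0; -0.01 -0.03 0.76 0.0; -0.01 -0.03 0.76 0.0; -0.01 -0.03 0.76 0.0
```

View pics/scene3.png

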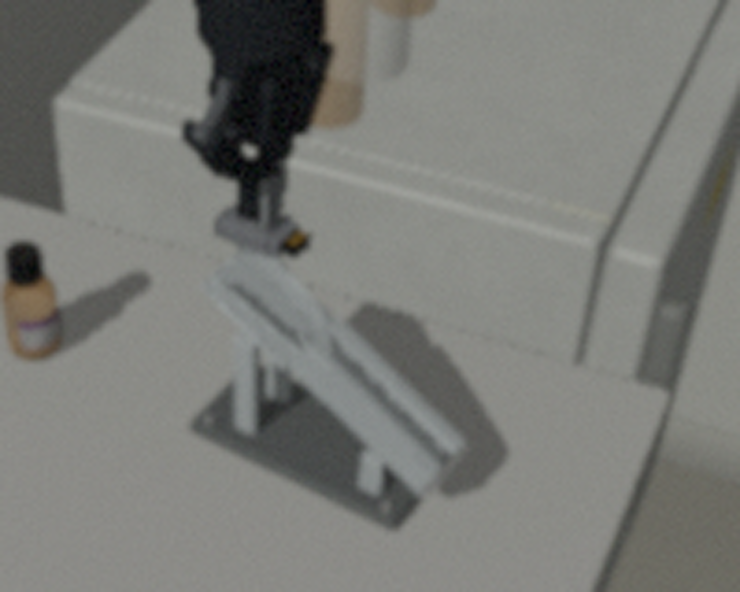

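View pics/top3.png

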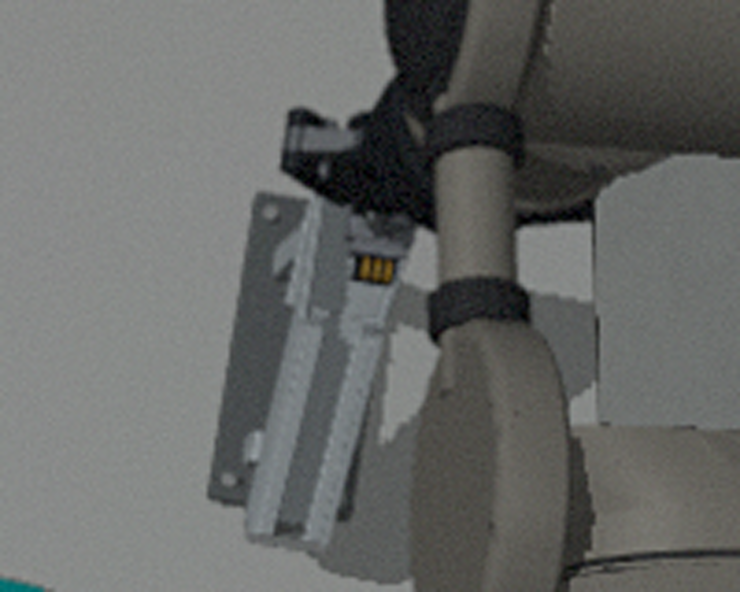

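Run:
```python
from tgt import *
for c in("top","scene"):
    p,d=robot.grab_frame(c); W=cloud(c,d)
    r=robot.pinpoint(c,"cartridge_b_nose"); 
    for x in r[:3]:
        uv=np.array(x['position'])*[640,400]; print(c,round(x['p'],2),uv.round(1))
    P=W.reshape(-1,3); P=P[np.isfinite(P[:,0])]
    s,pos,xa,M=pose(); a=np.radians(xa)
    L=P-pos; e=np.array([np.cos(a),np.sin(a)]); l=np.array([-np.sin(a),np.cos(a)])
    X=L[:,:2]@e; Y=L[:,:2]@l
    m=(X>21)&(X<34)&(abs(Y)<25)&(L[:,2]>-45)&(L[:,2]<-15)
    print(c,m.sum(),"Y",np.percentile(Y[m],[0,5,50,95,100]).round(1),"X",X[m].max().round(1),"z",np.median(L[m,2]).round(1))
    m=(X>6)&(X<40)&(abs(Y)<25)&(L[:,2]>-45)&(L[:,2]<-15)
    print(cv2.minAreaRect(np.stack([X[m],Y[m]],1).astype(np.float32)),m.sum())
```

```text
top 0.85 [241.3 221.3]
top 0.75 [300.9 249.7]
top 0.54 [421.5 165.7]
top 89 Y [-9.  -8.8 -0.4  7.8  8.8] X 32.5 z -24.2
((19.96010971069336, -0.6670608520507812), (30.381155014038086, 25.61289405822754), 86.57238006591797) 231
scene 0.92 [359.  252.8]
scene 0.82 [339.3 126.3]
scene 0.82 [318.6 289.6]
scene 52 Y [-12.8 -11.6  -5.4   5.7   8.1] X 33.9 z -25.7
((20.346179962158203, -1.6270885467529297), (27.858802795410156, 33.161380767822266), 0.03775643929839134) 134
```

>>> servo_tool:
  commands: "0 -0.04 0.76 0 1; 0 -0.04 0.76 0 1; 0 -0.04 0.76 0 1; 0 -0.03 0.76 0 1; 0 0 0 0 1"

```text
t: 6.07
position: [651.5, 25.5, 166.1]
ee_rot: [0.083, 0.997, 0.0, -0.002]
wrist_force: [-0.5, -0.4, -0.6]
gripper_width: 9.3
```

>>> servo_tool:
  commands: "0 0 0 0 1; 0 0 0 0 1; 0 0 0 0 1"

```text
t: 6.32
position: [652.9, 25.5, 169.2]
ee_rot: [0.083, 0.997, 0.0, 0.0]
wrist_force: [-0.1, 1.2, -0.6]
gripper_width: 9.4
```

Run:
```python
from tgt import *
plan(tailT(),170.4,4)
```

```text
at [652.9  25.5 169.2] xang 170.5 w 9.4 t 6.32 |step| 2.1 yaw/row 0.01
0.01 0.03 0.21 0.0; 0.01 0.03 0.21 0.0; 0.01 0.03 0.21 0.0; 0.01 0.03 0.21 0.0
```

>>> servo_tool:
  commands: "0 0.06 0.2 0 1; 0 0.06 0.2 0 1; 0 0 0.2 0 1; 0 0 0.2 0 1; 0 0 0 0 1"

```text
t: 6.73
position: [652.9, 26.8, 161.6]
ee_rot: [0.083, 0.997, 0.0, 0.0]
wrist_force: [-1.3, 0.9, 4.6]
gripper_width: 9.0
```

>>> servo_tool:
  commands: "0 0 0.1 0 1; 0 0 0.1 0 1; 0 0 0.1 0 1; 0 0 0 0 1"

```text
t: 7.07
position: [652.9, 26.9, 161.2]
ee_rot: [0.083, 0.997, 0.0, 0.001]
wrist_force: [-8.2, 0.2, 17.3]
gripper_width: 9.3
```

>>> servo_tool:
  commands: "0 0 -0.15 0 1; 0 0 -0.15 0 1; 0 0 0 0 0.65; 0 0 0 0 0.65; 0 0 0 0 0.65"

```text
t: 7.48
position: [652.7, 26.7, 160.3]
ee_rot: [0.083, 0.997, 0.0, -0.0]
wrist_force: [0.5, 0.3, 0.3]
gripper_width: 14.8
```

Run:
```python
from tgt import *
s,p,xa,M=pose(); print(p,s['gripper_width'],w2r(p))
for c,(a,b,e,f) in (("scene",(60,220,260,460)),("top",(90,250,320,520))):
    p,d=robot.grab_frame(c); np.save(f"{c}4.npy",d); cv2.imwrite(f"pics/{c}4.png",cv2.resize(p[a:b,e:f],None,fx=3.7,fy=3.7,interpolation=cv2.INTER_CUBIC))
```

```text
[652.688063    26.70051691 160.26828282] 14.762114916905203 [ 1.84606674e+02 -1.25425876e-01  4.37488884e+01]
```

View pics/scene4.png

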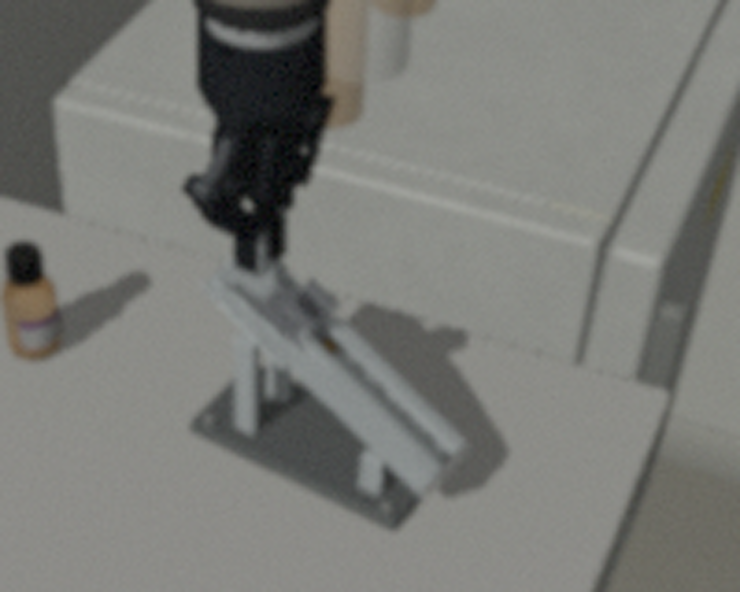

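View pics/top4.png

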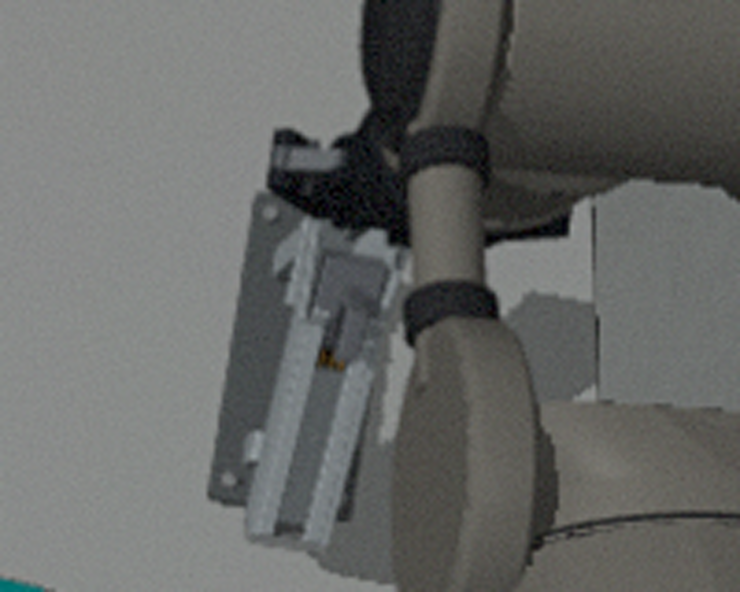

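>>> servo_tool:
  commands: "0.15 0 -0.3 0 0.65; 0.13 0 -0.2 0 1; 0 0 0 0 1; 0 0 0 0 1; 0 0 0 0 1"

```text
t: 8.0
position: [650.0, 27.2, 165.9]
ee_rot: [0.083, 0.997, 0.0, 0.0]
wrist_force: [-0.6, 0.1, -0.5]
gripper_width: 0.3
```

```bash
cat >> tgt.py <<'E'
def tip(): 
    s,p,xa,M=pose(); print("tip rail",w2r(p-[0,0,19]).round(1),"xa",round(xa,1),"w",round(s['gripper_width'],1),"F",s['wrist_force'].round(1),"t",round(s['t'],2))
def tt(x,z=32,y=0): return r2w([x,y,z])+[0,0,19]
def look(c,name,box=None,f=3.7):
    p,d=robot.grab_frame(c); np.save(name+c+".npy",d)
    a,b,e,g=box or {"scene":(60,220,260,460),"top":(90,250,320,520)}[c]
    cv2.imwrite(f"pics/{name}_{c}.png",cv2.resize(p[a:b,e:g],None,fx=f,fy=f,interpolation=cv2.INTER_CUBIC))
    return cloud(c,d)
E
python3 - <<'E'
from tgt import *
tip(); plan(tt(130),170.4,5)
E
```

```text
tip rail [ 1.756e+02 -1.000e-01  3.350e+01] xa 170.5 w 0.3 F [-0.6  0.1 -0.5] t 8.0
at [650.   27.2 165.9] xang 170.5 w 0.3 t 8.0 |step| 9.1 yaw/row 0.01
0.77 0.00 0.48 0.0; 0.77 0.00 0.48 0.0; 0.77 0.00 0.48 0.0; 0.77 0.00 0.48 0.0; 0.77 0.00 0.48 0.0
```

>>> servo_tool:
  commands: "0.77 0 0.46 0 1; 0.77 0 0.46 0 1; 0.69 0 0.4 0 1; 0.69 0 0.4 0 1; 0.69 0 0.4 0 1"

```text
t: 8.42
position: [614.1, 33.2, 144.4]
ee_rot: [0.083, 0.997, 0.0, -0.0]
wrist_force: [-1.7, -0.4, -0.4]
gripper_width: 0.2
```

>>> servo_tool:
  commands: "0.69 0 0.4 0 1; 0.69 0 0.4 0 1; 0.69 0 0.4 0 1; 0.69 0 0.4 0 1; 0 0 0 0 1"

```text
t: 8.83
position: [585.6, 38.1, 127.7]
ee_rot: [0.083, 0.997, 0.0, -0.001]
wrist_force: [0.7, 0.0, -0.5]
gripper_width: -0.6
```

Run:
```python
from tgt import *
tip(); plan(tt(65),170.4,5)
look("scene","p5"); tip()
```

```text
tip rail [99.9 -0.1 33.1] xa 170.5 w -0.6 F [ 0.7  0.  -0.5] t 8.83
at [585.6  38.1 127.7] xang 170.5 w -0.6 t 8.83 |step| 7.0 yaw/row 0.01
0.59 0.00 0.37 0.0; 0.59 0.00 0.37 0.0; 0.59 0.00 0.37 0.0; 0.59 0.00 0.37 0.0; 0.59 0.00 0.37 0.0
tip rail [ 1.011e+02 -1.000e-01  3.310e+01] xa 170.5 w 0.1 F [ 0.3 -0.6  0.5] t 8.88
```

View pics/p5_scene.png

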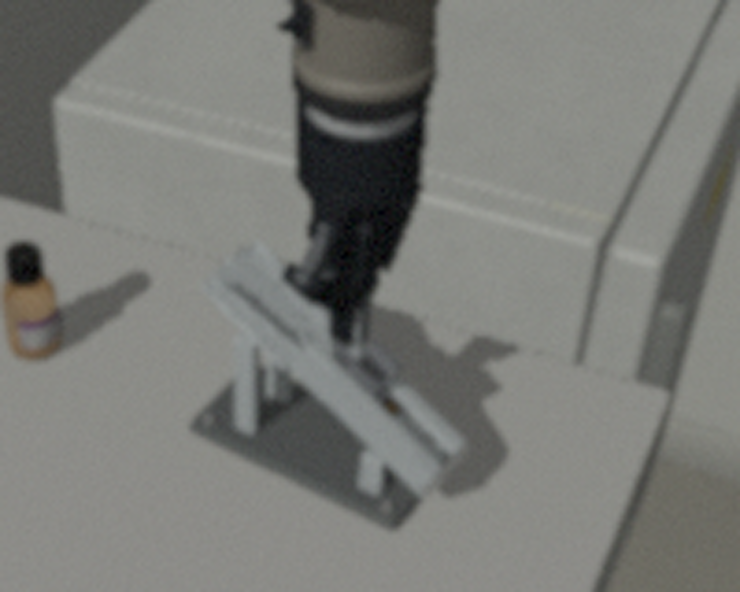

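>>> servo_tool:
  commands: "0.69 0 0.4 0 1; 0.69 0 0.4 0 1; 0.69 0 0.4 0 1; 0.69 0 0.4 0 1; 0 0 0 0 1"

```text
t: 9.3
position: [571.3, 40.8, 119.8]
ee_rot: [0.083, 0.996, -0.0, 0.016]
wrist_force: [22.8, -4.2, 15.5]
gripper_width: -0.2
```

>>> servo_tool:
  commands: "0.26 0 0.15 0 1; 0.26 0 0.15 0 1; 0.26 0 0.15 0 1; 0.17 0 0.1 0 1; 0 0 0 0 1"

```text
t: 9.72
position: [570.4, 41.0, 119.6]
ee_rot: [0.084, 0.996, -0.0, 0.027]
wrist_force: [35.5, -8.0, 31.4]
gripper_width: -0.2
```

Run:
```python
from tgt import *
tip(); look("scene","p6"); look("top","p6")
```

```text
tip rail [82.5  0.2 33.8] xa 170.4 w -0.2 F [35.5 -8.  31.4] t 9.72
```

View pics/p6_scene.png

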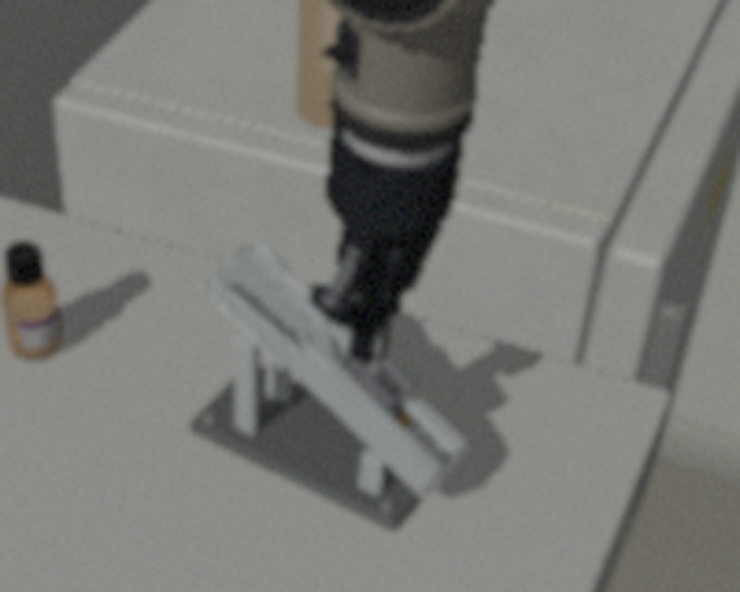

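View pics/p6_top.png

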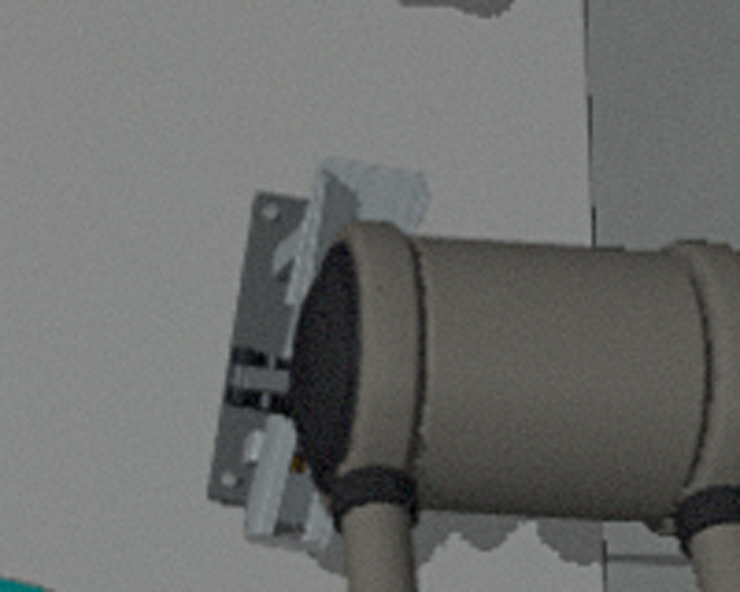

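>>> servo_tool:
  commands: "-0.5 0 -0.3 0 1; -0.6 0 -0.35 0 1; -0.6 0 -0.35 0 1; 0 0 -1.5 0 1; 0 0 -1.5 0 0.5"

```text
t: 10.23
position: [567.0, 41.0, 146.9]
ee_rot: [0.083, 0.997, 0.0, -0.001]
wrist_force: [-0.5, -0.5, 0.2]
gripper_width: 10.9
```

>>> servo_tool:
  commands: "0 0 -1.5 0 0.5; 0 0 0 0 0.5; 0 0 0 0 0.5"

```text
t: 10.48
position: [567.5, 41.1, 162.3]
ee_rot: [0.083, 0.997, 0.0, 0.001]
wrist_force: [-0.7, -0.4, -0.4]
gripper_width: 21.7
```

Run:
```python
from tgt import *
tip(); 
for c in("scene","top"):
    W=look(c,"p7").reshape(-1,3); Q=w2r(W[np.isfinite(W[:,0])])
    F=Q[(abs(Q[:,1])<8)&(Q[:,2]>40)&(Q[:,2]<51)&(Q[:,0]<110)&(Q[:,0]>10)]
    print(c,len(F),np.percentile(F,[2,50,98],axis=0).round(1).tolist() if len(F) else '')
```

```text
tip rail [ 1.014e+02 -1.000e-01  7.230e+01] xa 170.5 w 21.7 F [-0.7 -0.4 -0.4] t 10.48
scene 62 [[47.5, -4.2, 40.7], [59.3, 4.4, 47.7], [71.0, 7.3, 49.8]]
top 88 [[49.1, -4.9, 40.8], [63.9, 1.3, 48.1], [74.6, 5.5, 50.5]]
```

View pics/p7_scene.png

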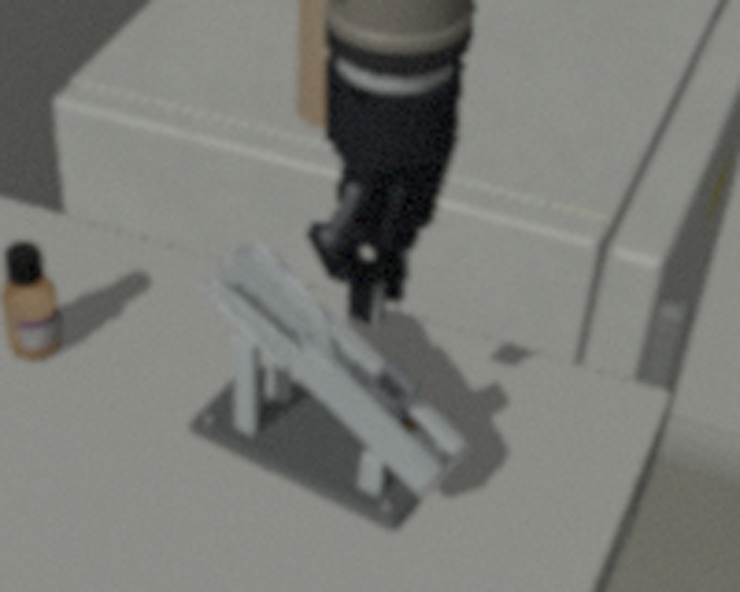

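Run:
```python
from tgt import *
plan(tt(55,28)+[0,0,32],170.4,3); print(tt(55,28))
```

```text
at [566.7  41.1 161.1] xang 170.5 w 21.6 t 10.58 |step| 11.0 yaw/row 0.02
0.57 0.01 0.94 0.0; 0.57 0.01 0.94 0.0; 0.57 0.01 0.94 0.0
[549.8023206   44.22954496 100.82600816]
```

>>> servo_tool:
  commands: "0.57 0 0.94 0 0.5; 0.57 0 0.94 0 0.5; 0.57 0 0.94 0 0.5; 0 0 0 0 0.5; 0 0 0 0 0.5"

```text
t: 11.0
position: [549.8, 44.0, 132.8]
ee_rot: [0.083, 0.997, 0.0, -0.001]
wrist_force: [0.1, 0.5, 0.3]
gripper_width: 21.2
```

>>> servo_tool:
  commands: "0 0 1 0 0.5; 0 0 1 0 0.5; 0 0 0.8 0 0.5; 0 0 0 0 0.5; 0 0 0 0 0.5"

```text
t: 11.42
position: [550.2, 43.9, 105.1]
ee_rot: [0.083, 0.997, 0.0, -0.001]
wrist_force: [-0.2, -0.2, 0.2]
gripper_width: 21.3
```

Run:
```python
from tgt import *
tip(); plan(tt(55,28),170.4,1)
```

```text
tip rail [57.5 -0.2 31.4] xa 170.5 w 21.3 F [-0.2 -0.2  0.2] t 11.42
at [550.2  43.9 105.1] xang 170.5 w 21.3 t 11.42 |step| 4.3 yaw/row 0.06
0.05 0.02 0.42 0.1
```

>>> servo_tool:
  commands: "0 0 0.2 0 0.5; 0 0 0 0 1; 0 0 0 0 1; 0 0 0 0 1; 0 0 0 0 1"

```text
t: 11.83
position: [550.6, 43.9, 104.1]
ee_rot: [0.083, 0.997, 0.0, 0.0]
wrist_force: [-0.5, -0.1, -0.5]
gripper_width: 8.5
```

>>> servo_tool:
  commands: "0.35 0 0.2 0 1; 0.35 0 0.2 0 1; 0.35 0 0.2 0 1; 0 0 0 0 1; 0 0 0 0 1"

```text
t: 12.25
position: [539.8, 45.7, 97.7]
ee_rot: [0.083, 0.997, 0.0, -0.0]
wrist_force: [-0.5, -0.1, -0.5]
gripper_width: 8.8
```

Run:
```python
from tgt import *
tip()
```

```text
tip rail [44.7 -0.2 30.4] xa 170.5 w 8.8 F [-0.5 -0.1 -0.5] t 12.25
```

>>> servo_tool:
  commands: "0.35 0 0.2 0 1; 0.35 0 0.2 0 1; 0.26 0 0.15 0 1; 0.2 0 0.12 0 1; 0 0 0 0 1"

```text
t: 12.67
position: [528.0, 47.7, 90.8]
ee_rot: [0.083, 0.997, 0.0, -0.001]
wrist_force: [0.8, -0.4, -1.1]
gripper_width: 8.4
```

>>> servo_tool:
  commands: "0.17 0 0.1 0 1; 0.17 0 0.1 0 1; 0 0 0 0 1; 0 0 0 0 1"

```text
t: 13.0
position: [526.5, 48.0, 89.9]
ee_rot: [0.083, 0.997, 0.0, 0.002]
wrist_force: [3.2, -1.4, 3.9]
gripper_width: 8.8
```

Run:
```python
from tgt import *
tip(); look("scene","p8")
```

```text
tip rail [29.2 -0.2 30.4] xa 170.5 w 8.8 F [ 3.2 -1.4  3.9] t 13.0
```

View pics/p8_scene.png

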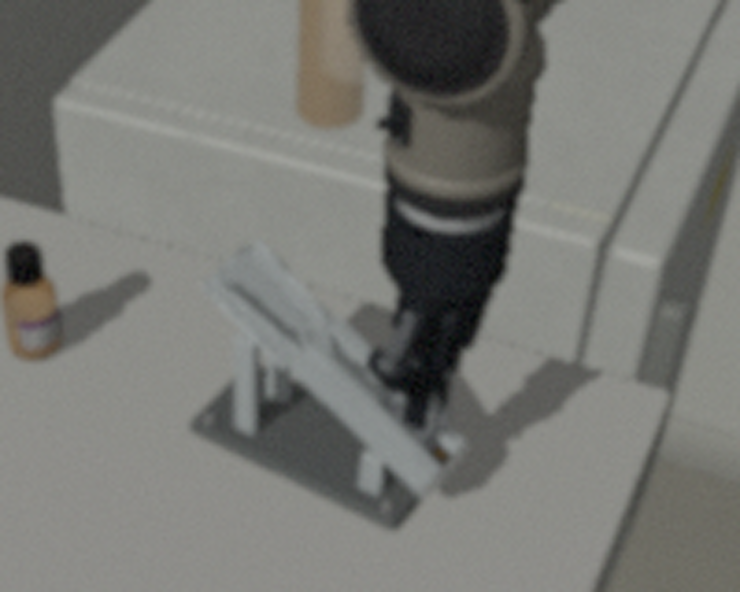

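>>> servo_tool:
  commands: "0 0 0 0 0.4; 0 0 0 0 0.4; 0 0 -1 0 0.4; 0 0 -2.5 0 0.4; 0 0 -3 0 0.4"

```text
t: 13.47
position: [523.7, 48.3, 153.5]
ee_rot: [0.083, 0.997, -0.0, -0.003]
wrist_force: [0.6, 0.4, -0.1]
gripper_width: 25.5
```

Run:
```python
from tgt import *
tip(); 
for c in("scene",):
    W=look(c,"p9").reshape(-1,3); Q=w2r(W[np.isfinite(W[:,0])])
    F=Q[(abs(Q[:,1])<9)&(Q[:,2]>40)&(Q[:,2]<51)&(Q[:,0]<110)&(Q[:,0]>-10)]
    print(c,len(F),np.percentile(F,[2,50,98],axis=0).round(1).tolist() if len(F) else '')
plan([582.3,280.7,100],61.7,16)
```

```text
tip rail [58.4 -0.4 86.9] xa 170.5 w 25.5 F [ 0.6  0.4 -0.1] t 13.47
scene 63 [[19.1, -4.4, 40.1], [32.5, 4.0, 47.3], [44.1, 7.6, 50.6]]
at [527.2  48.2 160.5] xang 170.5 w 25.8 t 13.52 |step| 15.4 yaw/row 6.8
-0.10 1.49 0.38 6.8; 0.08 1.49 0.38 6.8; 0.25 1.47 0.38 6.8; 0.43 1.43 0.38 6.8; 0.59 1.37 0.38 6.8
0.75 1.29 0.38 6.8; 0.90 1.19 0.38 6.8; 1.03 1.08 0.38 6.8; 1.15 0.95 0.38 6.8; 1.26 0.80 0.38 6.8
1.34 0.65 0.38 6.8; 1.41 0.49 0.38 6.8; 1.46 0.32 0.38 6.8; 1.49 0.14 0.38 6.8; 1.49 -0.04 0.38 6.8
1.48 -0.21 0.38 6.8
```

View pics/p9_scene.png

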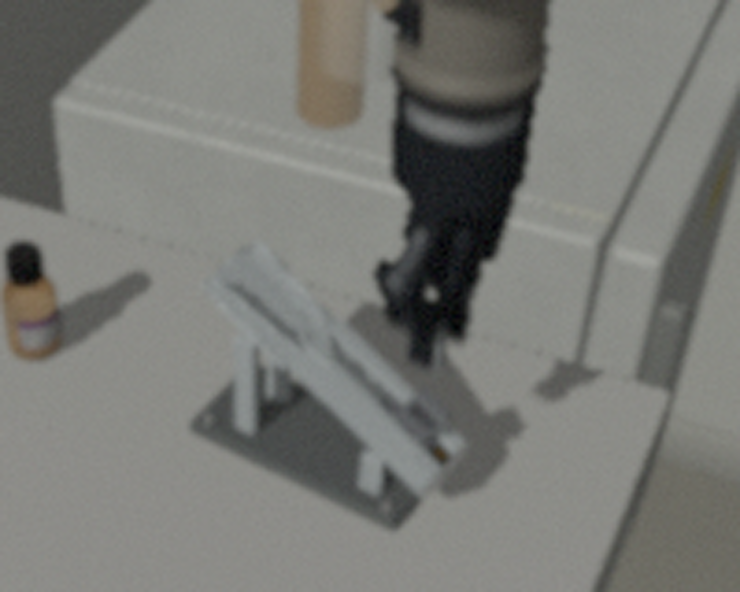

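>>> servo_tool:
  commands: "-0.10 1.49 0.38 6.8 0.2; 0.08 1.49 0.38 6.8 0; 0.25 1.47 0.38 6.8 -0.05; 0.43 1.43 0.38 6.8 -0.05; 0.59 1.37 0.38 6.8 -0.05"

```text
t: 13.93
position: [542.4, 121.5, 135.4]
ee_rot: [0.374, 0.928, -0.0, -0.0]
wrist_force: [0.2, -0.0, -0.4]
gripper_width: 44.5
```

>>> servo_tool:
  commands: "0.75 1.29 0.38 6.8 -0.05; 0.90 1.19 0.38 6.8 -0.05; 1.03 1.08 0.38 6.8 -0.05; 1.15 0.95 0.38 6.8 -0.05; 1.26 0.80 0.38 6.8 -0.05"

```text
t: 14.35
position: [559.6, 194.1, 116.2]
ee_rot: [0.628, 0.778, -0.0, -0.0]
wrist_force: [-0.1, 0.2, -0.4]
gripper_width: 45.2
```

>>> servo_tool:
  commands: "1.34 0.65 0.38 6.8 -0.05; 1.41 0.49 0.38 6.8 -0.05; 1.46 0.32 0.38 6.8 -0.05; 1.49 0.14 0.38 6.8 -0.05; 1.49 -0.04 0.38 6.8 -0.05"

```text
t: 14.77
position: [576.9, 266.7, 97.2]
ee_rot: [0.828, 0.56, -0.0, -0.0]
wrist_force: [0.0, 0.6, -0.0]
gripper_width: 44.5
```

>>> servo_tool:
  commands: "1.48 -0.21 0.38 6.8 -0.05; 0 0 0 0 -0.05; 0 0 0 0 -0.05; 0 0 0 0 -0.05"

```text
t: 15.1
position: [580.3, 280.0, 93.6]
ee_rot: [0.858, 0.514, -0.0, 0.0]
wrist_force: [0.4, -0.7, 0.4]
gripper_width: 45.0
```

Run:
```python
from tgt import *
plan([582.3,280.7,41],61.7,3)
```

```text
at [580.3 280.   93.6] xang 61.8 w 45.0 t 15.1 |step| 17.5 yaw/row 0.04
0.05 0.05 1.75 0.0; 0.05 0.05 1.75 0.0; 0.05 0.05 1.75 0.0
```

>>> servo_tool:
  commands: "0.05 0.05 1.75 0 -0.05; 0.05 0.05 1.75 0 -0.05; 0.05 0.05 1.75 0 -0.05; 0 0 0 0 -0.05; 0 0 0 0 -0.05"

```text
t: 15.52
position: [582.2, 280.1, 40.6]
ee_rot: [0.859, 0.513, -0.001, -0.0]
wrist_force: [1.0, -0.3, -0.2]
gripper_width: 44.7
```

>>> servo_tool:
  commands: "0 0 0 0 -0.05; 0 0 0 0 -0.05"

```text
t: 15.68
position: [583.5, 281.1, 42.5]
ee_rot: [0.859, 0.513, 0.001, 0.0]
wrist_force: [-0.3, 1.0, 0.5]
gripper_width: 45.3
```

Run:
```python
from tgt import *
plan([582.3,280.7,37],61.7,1)
look("scene","p10",(190,350,200,400))
```

```text
at [583.5 281.1  42.5] xang 61.7 w 45.3 t 15.68 |step| 5.6 yaw/row -0.03
-0.09 -0.08 0.55 -0.0
```

View pics/p10_scene.png

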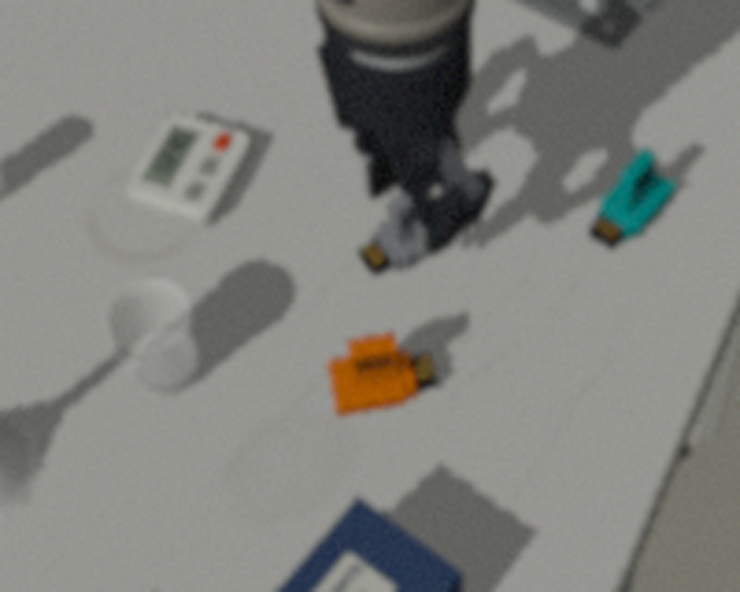

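>>> servo_tool:
  commands: "-0.09 -0.08 0.55 0 -0.05; 0 0 0 0 -0.05; 0 0 0 0 -0.05"

```text
t: 15.98
position: [581.2, 280.6, 35.3]
ee_rot: [0.859, 0.513, -0.0, -0.0]
wrist_force: [0.0, -0.5, 0.6]
gripper_width: 45.0
```

>>> servo_tool:
  commands: "0 0 0 0 1; 0 0 0 0 1; 0 0 0 0 1; 0 0 0 0 1"

```text
t: 16.32
position: [581.7, 280.8, 35.6]
ee_rot: [0.859, 0.513, 0.0, 0.0]
wrist_force: [-0.2, 1.1, -0.5]
gripper_width: 9.3
```

>>> servo_tool:
  commands: "0 0 -3.5 0 1; 0 0 -3.5 0 1; 0 0 -3.5 0 1; 0 0 -3.5 0 1; 0 0 -3 0 1"

```text
t: 16.73
position: [581.6, 280.7, 208.0]
ee_rot: [0.859, 0.512, 0.001, 0.0]
wrist_force: [1.1, 0.3, -0.9]
gripper_width: 9.2
```

Run:
```python
from tgt import *
t=tailT()+[0,0,35]; print(t); plan(t,170.4,16)
```

```text
[652.52474714  26.855347   195.77729685]
at [581.6 280.7 208. ] xang 61.7 w 9.2 t 16.73 |step| 16.5 yaw/row -6.8
-1.19 1.14 0.08 -6.8; -1.31 0.99 0.08 -6.8; -1.42 0.83 0.08 -6.8; -1.51 0.66 0.08 -6.8; -1.58 0.48 0.08 -6.8
-1.62 0.29 0.08 -6.8; -1.64 0.09 0.08 -6.8; -1.64 -0.10 0.08 -6.8; -1.62 -0.30 0.08 -6.8; -1.57 -0.49 0.08 -6.8
-1.50 -0.67 0.08 -6.8; -1.41 -0.84 0.08 -6.8; -1.31 -1.01 0.08 -6.8; -1.18 -1.15 0.08 -6.8; -1.03 -1.28 0.08 -6.8
-0.87 -1.40 0.08 -6.8
```

>>> servo_tool:
  commands: "-1.19 1.14 0 -6.8 1; -1.31 0.99 0 -6.8 1; -1.42 0.83 0 -6.8 1; -1.51 0.66 0 -6.8 1; -1.58 0.48 0 -6.8 1"

```text
t: 17.15
position: [603.6, 200.7, 205.4]
ee_rot: [0.669, 0.743, -0.0, -0.0]
wrist_force: [0.5, -0.1, -0.3]
gripper_width: 9.2
```

>>> servo_tool:
  commands: "-1.62 0.29 0 -6.8 1; -1.64 0.09 0 -6.8 1; -1.64 -0.10 0 -6.8 1; -1.62 -0.30 0 -6.8 1; -1.57 -0.49 0 -6.8 1"

```text
t: 17.57
position: [625.9, 121.4, 205.3]
ee_rot: [0.423, 0.906, -0.0, -0.0]
wrist_force: [-0.6, 0.0, -0.4]
gripper_width: 9.1
```

>>> servo_tool:
  commands: "-1.50 -0.67 0.1 -6.8 1; -1.41 -0.84 0.1 -6.8 1; -1.31 -1.01 0.1 -6.8 1; -1.18 -1.15 0.1 -6.8 1; -1.03 -1.28 0.1 -6.8 1"

```text
t: 17.98
position: [648.1, 42.2, 200.1]
ee_rot: [0.139, 0.99, 0.0, -0.0]
wrist_force: [-0.2, 0.6, -0.5]
gripper_width: 9.0
```

>>> servo_tool:
  commands: "-0.87 -1.40 0.1 -6.8 1; 0 0 0 0 1; 0 0 0 0 1; 0 0 0 0 1; 0 0 0 0 1"

```text
t: 18.4
position: [652.2, 28.0, 199.4]
ee_rot: [0.084, 0.996, 0.0, -0.0]
wrist_force: [-1.0, -0.6, -0.5]
gripper_width: 8.9
```

Run:
```python
from tgt import *
plan(tailT(188,35.6)+[0,0,8],170.4,5)
W=look("top","p11"); look("scene","p11")
P=W.reshape(-1,3); P=P[np.isfinite(P[:,0])]
s,pos,xa,M=pose(); a=np.radians(xa)
L=P-pos; e=np.array([np.cos(a),np.sin(a)]); l=np.array([-np.sin(a),np.cos(a)])
X=L[:,:2]@e; Y=L[:,:2]@l
m=(X>21)&(X<36)&(abs(Y)<25)&(L[:,2]>-45)&(L[:,2]<-15)
print(m.sum(),"Y",np.percentile(Y[m],[0,5,50,95,100]).round(1),"X",X[m].max().round(1),"z",np.median(L[m,2]).round(1))
```

```text
at [652.2  28.  199.4] xang 170.4 w 8.9 t 18.4 |step| 6.4 yaw/row 0.0
-0.01 -0.02 0.64 0.0; -0.01 -0.02 0.64 0.0; -0.01 -0.02 0.64 0.0; -0.01 -0.02 0.64 0.0; -0.01 -0.02 0.64 0.0
89 Y [-8.9 -8.5 -0.3  7.9  8.7] X 32.6 z -23.5
```

View pics/p11_top.png

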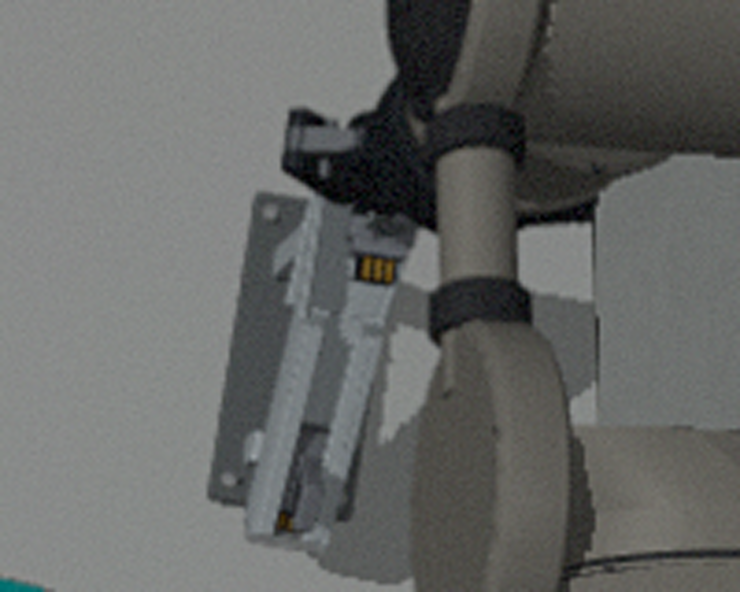

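View pics/p11_scene.png

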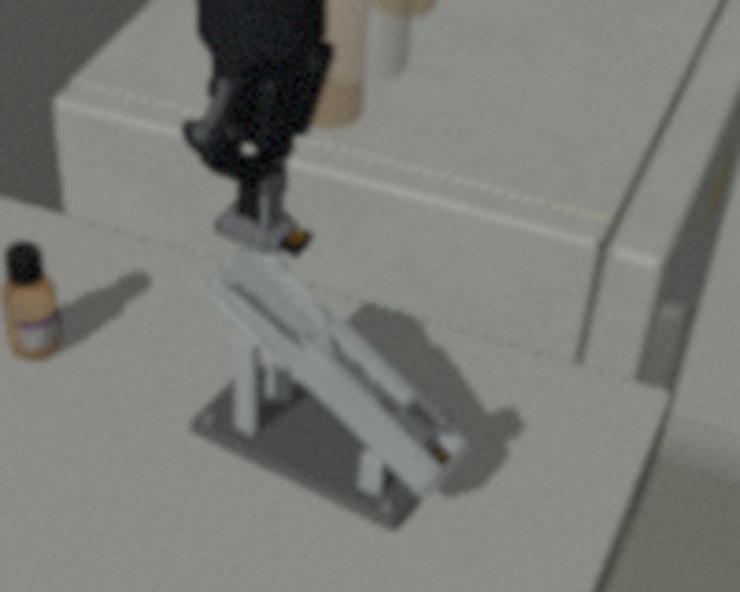

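>>> servo_tool:
  commands: "0 -0.03 0.64 0 1; 0 -0.03 0.64 0 1; 0 -0.03 0.64 0 1; 0 0 0.64 0 1; 0 0 0.64 0 1"

```text
t: 18.92
position: [652.1, 26.2, 166.3]
ee_rot: [0.083, 0.997, 0.0, -0.0]
wrist_force: [-0.5, 0.4, -0.7]
gripper_width: 9.3
```

>>> servo_tool:
  commands: "0 0 0 0 1; 0 0 0 0 1; 0 0 0 0 1; 0 0 0 0 1"

```text
t: 19.25
position: [652.6, 26.2, 167.8]
ee_rot: [0.083, 0.997, 0.0, 0.0]
wrist_force: [0.7, 0.3, -1.0]
gripper_width: 9.1
```

Run:
```python
from tgt import *
plan(tailT(188,35.6),170.4,4)
```

```text
at [652.6  26.2 167.8] xang 170.5 w 9.1 t 19.25 |step| 2.0 yaw/row 0.01
0.00 0.02 0.20 0.0; 0.00 0.02 0.20 0.0; 0.00 0.02 0.20 0.0; 0.00 0.02 0.20 0.0
```

>>> servo_tool:
  commands: "0 0.03 0.2 0 1; 0 0.03 0.2 0 1; 0 0 0.2 0 1; 0 0 0.15 0 1; 0 0 0 0 1"

```text
t: 19.67
position: [652.4, 26.8, 160.2]
ee_rot: [0.083, 0.997, 0.0, 0.0]
wrist_force: [-1.3, 0.5, 1.7]
gripper_width: 9.1
```

>>> servo_tool:
  commands: "0 0 0 0 1; 0 0 0 0 0.65; 0 0 0 0 0.65; 0 0 0 0 0.65; 0 0 0 0 0.65"

```text
t: 20.08
position: [652.4, 26.8, 159.7]
ee_rot: [0.083, 0.997, 0.0, -0.0]
wrist_force: [-0.5, -0.4, -0.8]
gripper_width: 15.0
```

Run:
```python
from tgt import *
tip(); 
for c in("scene","top"):
    W=look(c,"p12").reshape(-1,3); Q=w2r(W[np.isfinite(W[:,0])])
    F=Q[(abs(Q[:,1])<9)&(Q[:,2]>43)&(Q[:,2]<51)&(Q[:,0]<165)&(Q[:,0]>60)]
    print(c,len(F),np.percentile(F,[2,50,98],axis=0).round(1).tolist() if len(F) else '')
```

```text
tip rail [ 1.746e+02 -1.000e-01  2.700e+01] xa 170.5 w 15.0 F [-0.5 -0.4 -0.8] t 20.08
scene 51 [[99.1, -5.0, 43.4], [110.7, 3.2, 47.9], [123.9, 6.9, 50.5]]
top 90 [[93.8, -4.6, 43.3], [107.0, 0.9, 48.3], [118.7, 5.0, 50.4]]
```

View pics/p12_scene.png

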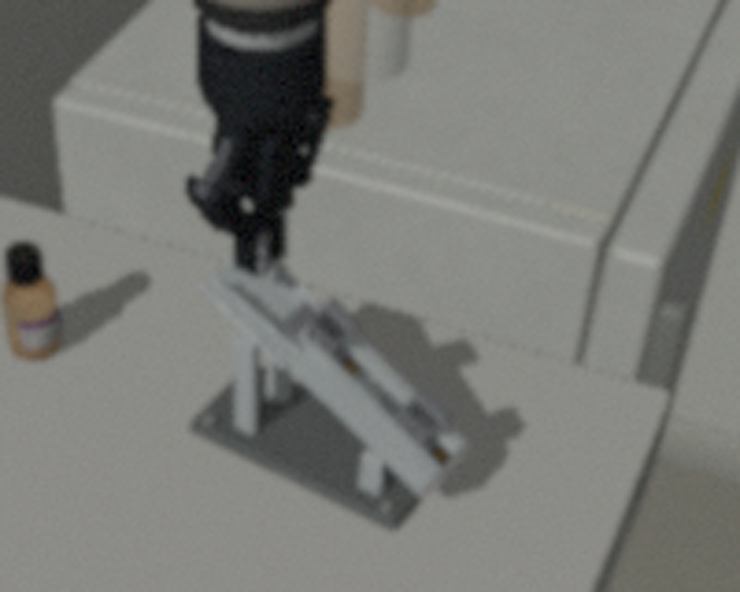

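View pics/p12_top.png

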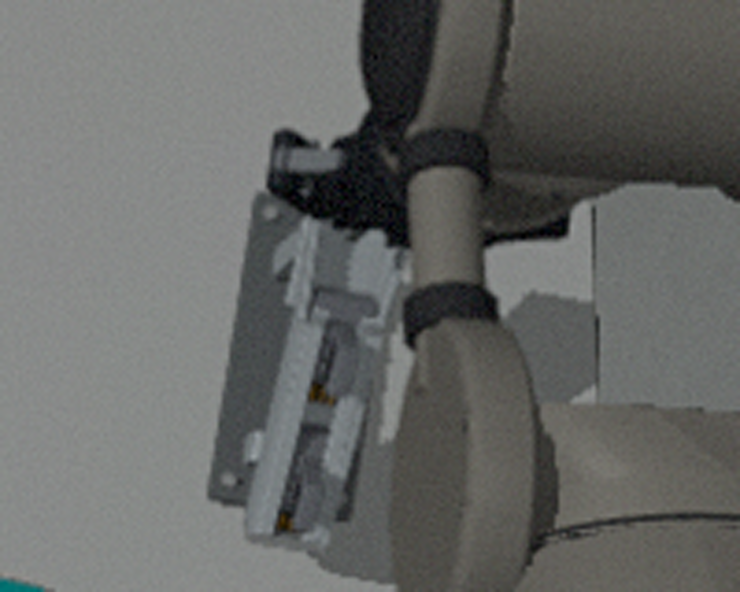

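>>> servo_tool:
  commands: "0 0 -1.5 0 0.5; 0 0 -1.5 0 0.5; 0 0 -1 0 0.5; 0 0 0 0 0.5"

```text
t: 20.52
position: [653.6, 26.7, 202.6]
ee_rot: [0.083, 0.997, 0.0, 0.002]
wrist_force: [0.2, -0.6, 0.8]
gripper_width: 21.4
```

Run:
```python
from tgt import *
tip(); 
for c in("scene","top"):
    W=look(c,"p13").reshape(-1,3); Q=w2r(W[np.isfinite(W[:,0])])
    F=Q[(abs(Q[:,1])<9)&(Q[:,2]>43)&(Q[:,2]<51)&(Q[:,0]<165)&(Q[:,0]>60)]
    print(c,len(F),np.percentile(F,[2,50,98],axis=0).round(1).tolist() if len(F) else '')
```

```text
tip rail [197.    0.   63.5] xa 170.5 w 21.4 F [ 0.2 -0.6  0.8] t 20.52
scene 51 [[77.5, -4.3, 43.5], [89.2, 2.9, 48.0], [100.7, 7.2, 50.5]]
top 84 [[78.6, -4.8, 43.5], [92.2, 0.4, 48.3], [104.2, 5.2, 50.7]]
```

Run:
```python
from tgt import *
for c in("scene","top"):
    p,d=robot.grab_frame(c); W=cloud(c,d).reshape(-1,3); Q=w2r(W[np.isfinite(W[:,0])])
    F=Q[(abs(Q[:,1])<9)&(Q[:,2]>43)&(Q[:,2]<51)&(Q[:,0]<165)&(Q[:,0]>-5)]
    for lo,hi in((0,65),(65,140)):
        f=F[(F[:,0]>lo)&(F[:,0]<hi)]; r=cv2.minAreaRect(f[:,:2].astype(np.float32)); print(c,len(f),np.percentile(f,[2,50,98],axis=0).round(1).tolist(),r)
    a=p[110:260,300:480]; cv2.imwrite(f"pics/p14_{c}.png",cv2.resize(a,None,fx=4,fy=4,interpolation=cv2.INTER_CUBIC))
    N=Q[(abs(Q[:,1])<12)&(Q[:,0]>-15)&(Q[:,0]<40)]
    h=[(x,round(float(np.median(N[(N[:,0]>=x)&(N[:,0]<x+3)&(abs(N[:,1])<5),2])),1)) for x in range(-9,36,3) if ((N[:,0]>=x)&(N[:,0]<x+3)&(abs(N[:,1])<5)).any()]
    print(h)
```

```text
scene 49 [[19.3, -3.7, 43.4], [31.0, 2.5, 48.0], [44.1, 6.8, 50.7]] ((31.701831817626953, 2.001539707183838), (11.50694465637207, 25.00600242614746), 87.99946594238281)
scene 54 [[77.5, -3.8, 43.5], [89.1, 3.4, 47.6], [100.7, 8.2, 49.7]] ((89.09153747558594, 2.4387145042419434), (12.678183555603027, 23.2863826751709), 89.52672576904297)
[(-9, 21.5), (-6, 20.8), (-3, 15.9), (0, 13.2), (3, 12.9), (6, 14.5), (9, 12.7), (12, 14.6), (15, -8.1), (18, 44.7), (21, 43.9), (24, 30.2), (27, 43.6), (30, 47.9), (33, 39.4)]
top 80 [[21.3, -5.2, 43.4], [33.1, -0.0, 48.2], [46.3, 4.6, 50.5]] ((33.32250213623047, -0.3490586280822754), (10.173168182373047, 26.284801483154297), 88.27554321289062)
top 84 [[78.7, -4.7, 44.3], [92.3, 0.6, 48.6], [104.3, 5.2, 50.6]] ((91.32292938232422, 0.0766153335571289), (10.61348819732666, 27.04500961303711), 88.74613952636719)
[(-6, 21.1), (-3, 18.8), (0, 13.9), (3, 14.0), (6, 13.8), (9, 13.0), (12, 14.4), (15, 13.8), (18, 33.6), (21, 47.7), (24, 47.1), (27, 47.1), (30, 46.2), (33, 47.1)]
```

View pics/p14_top.png

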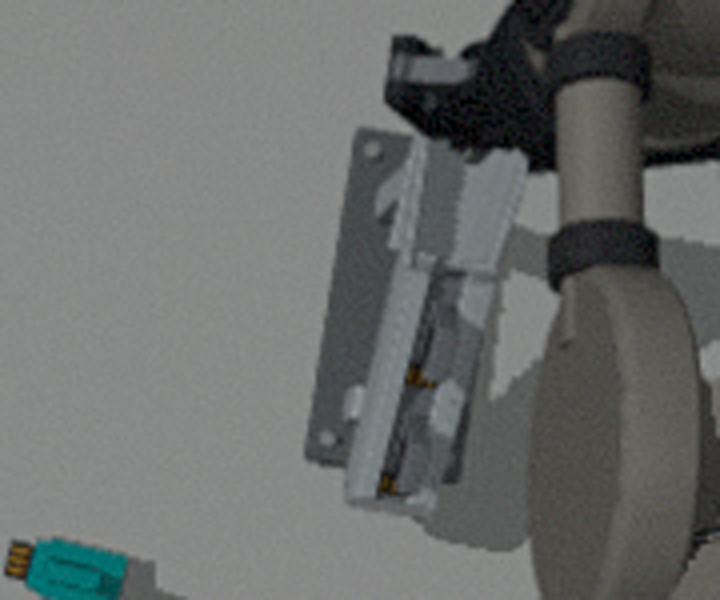

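View pics/p14_scene.png

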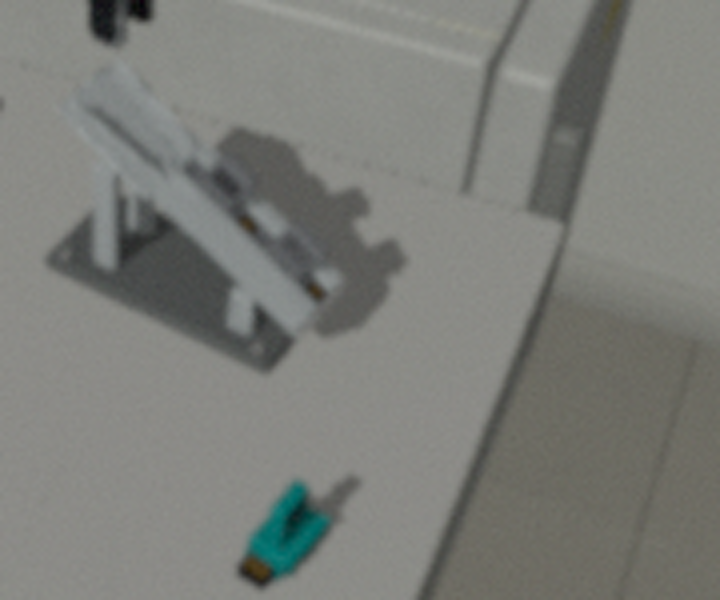

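Run:
```python
from station import robot
print(robot.hand_in()); print(robot.get_state()['t'])
```

```text
the job is handed in; nothing more can be done
None
the job is handed in; nothing more can be done
```

Both grey cartridges are in the rail, noses down the slope and fins up through the slot, and the job was handed in after about 21 s on the clock.

- **First cartridge:** I laid it on the apron and pushed it down with closed fingers. It jammed part-way at about 48 N wrist force. I backed off, gripped it by the fin and slid it down until it met the end stop.
- **Second cartridge:** after I let it go on the apron it slid down by itself and came to rest behind the first. I did not push it further.

**Last checks (top camera depth):** the fin centres were at rail x = 33.3 and 91.3 mm, which puts the nose tips at about 0.3 and 58.3 mm. The fins were within about 0.5 mm of the centre line.

**Disagreements:** the scene camera put the fins about 2 mm lower down the rail and 2 mm to the side. That is within the stated 2 mm camera accuracy, and it matches the offset I saw between the two cameras when measuring the rail.

I did not re-measure the beaker and timer at the end, but the arm never went near them. The orange and turquoise look-alikes were left alone.

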